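# Clear the broken sausages, then hold the roller dial on its third position

### The arm

A 6-joint arm with a two-finger parallel gripper is mounted at the origin on the work surface. World frame = base frame: x ahead of the robot, y to its left, z up, the work surface at z = 0. Lengths are in m, angles in rad, forces in N, time in s.
With the tool pointing down it reaches from about 0.425 to 0.925 m from the base axis. Payload 12.5 kg.
Tool frame: the origin (TCP) lies on the centre line of the jaws, within the pads' length; the fingertips stand 22 mm ahead of it and the grasp point (between the pads) lies 3 mm ahead of it (r.tip_extent is the z of the fingertips in the tool frame, in m); z points along the fingers, x is the direction in which the jaws open and shut, and the axes are right-handed (so a half turn about z gives the same grasp; the last joint's range is limited). The gripper opens to 85 mm and grips with 20 to 120 N. Pads are 22 mm wide; open, the fingers measure 114 mm over their backs; the gripper's body (76 mm by 85 mm) begins 54 mm behind the grasp point. The pads swing forward as they close: fully open they stand 13 mm farther back than shut.
Start: joints at [-1.396, 0.491, 1.559, -0, 1.092, -0.106], TCP at [0.173, -0.601, 0.253] pointing down, gripper open.
Joint ranges: [-3.1, 3.1], [-0.84, 2.19], [0.05, 2.79], [-1.13, 4.28], [0.06, 2.93], [-2.69, 2.69]. Speed limits (rad/s): [2.22, 2.22, 2.79, 3.14, 3.14, 3.14].

### API

Orientations are given as a rotation vector (axis times angle).
In Python, from station import r, snapshot, order gives the robot as it stands.
- The arm moves only by the tool arm_command, never from a script. Its argument "deltas" is a list of rows, each an object with "xyz": the shift along the tool's x, y, z in m, a list of three; "delta_rot": the turn, a rotation vector about the tool's x, y, z in units of 5 degrees (1.0 is 5 degrees), a list of three; "jaw": the finger opening in m, from 0 to 0.0854. In form: [{"xyz": [dx, dy, dz], "delta_rot": [rx, ry, rz], "jaw": jaw}, ...]. A call has 1 to 20 rows; each row shifts and turns the commanded pose from where the row before left it, along the tool's axes as they then stand; what a row does not reach is not made up. A row lasts 1/12 s, in which the tool goes at most 41.7 mm and 7.16 degrees, less where a joint would pass 70% of its speed; a pose out of reach is approached as far as the arm can. A call with a gripper value outside its range is refused whole. The fingers move at their own pace and stop on an object; the grip force is fixed at half the most. Time passes only in rows, so rows that do not move let the fingers close. It gives the time, the measured TCP pose, the force and the opening at its end, in the units of the state.
- r.read_state(): the state, without advancing time (a new reading comes with each control period).
- snapshot(name): name is "side" or "top"; returns a dict with "img" (384x512x3 uint8, red, green, blue), "z_map" (384x512 float32, m along the optical axis (not along the pixel's ray), 0 where there is no reading), "mtx" (3x3 intrinsics, pixels), "R" (3x3) and "t" (3): a world point X has camera coordinates R X + t. Camera axes: x right, y down, z forward; pixel columns grow to the right and rows downward; lengths in m; the calibration is good to about 2 mm. A picture is of the moment at which its call begins.
- order.close_job(): hands the job in, once; it reports no verdict.
The state is a dict: "time": time; "joint_pos": joint angles; "qd": joint speeds; "joint_efforts": joint torques, N m; "tool_pos": TCP position; "eef_rot": TCP orientation; "wrist_force": force on the tool from outside, world axes, zero at the start; "ft_torque": the same for the moment, N m; "width": finger opening in m.
Only numpy, scipy, OpenCV 4.12 (cv2) and the standard library are available. Lean on these libraries where they do the work, as an engineer would, in place of code of your own. Each camera call takes 0.05 s, during which the arm holds its last target.

### The job

Two of the frozen sausages laid out on the roller grill are broken short: take both off and put them in the steel waste pan, leaving the whole ones lying where they are and everything else on the table undisturbed. Only then turn the grill's spring-return hold-to-run dial clockwise past its two clicks to the third position (red dots) and keep it held there against the spring: finish while still holding it.

Things in the scene. Friction and masses are not known exactly. Their poses are not given: they have to be found in the camera images.
- grill: steel hot-dog roller grill, fixed, 280 mm deep (x), 520 mm wide (y). Origin: centre of its underside on the table; x from front to back, y along the rollers, z up. Control housing with the dial at the -y end (y -260 to -150 mm), flat top 165 mm above the table; the cheek at the +y end (y 230 to 260 mm) is as high.
- rollers (a point): middle of the roller bed, level with the roller tops, 162.5 mm above the table (axes as the grill's). Six shiny 25 mm rollers, fixed, run along y (190 mm either way from here), axes at x = -90, -54, -18, 18, 54, 90 mm and 150 mm above the table. Front and back rails are lower than the roller tops.
- dial (a joint): angle (rad) of the black winged dial on the control housing: vertical axis, 0 = off, grows clockwise seen from above. Clicks at 0.45 and 0.90, third position (red dots) 1.35, end stop 1.40. A spring drives it back to off from anywhere when let go; the clicks do not hold it. It takes 0.05 N m at the start, 0.15 N m to enter the third position, 0.14 N m to hold it.
- dial_grip (a point): centre of the dial's wing grip, on its axis, 191 mm above the table. Wing: bar 56 mm long (this x; +x is the pointer end with a white line), 13 mm thick (y), 28 mm high (177 to 205 mm above the table), on a round skirt 56 mm across, top at 177 mm. z up; the frame turns with the dial: when off, x points 0.675 rad anticlockwise of the grill's x.
- pan: open steel catering pan for waste, loose, 176 x 162 mm over its rim and 65 mm high, walls and floor 4 mm, inside 160 mm (its x) by 146 mm (its y). Origin: centre of its underside, z up.
- stub0_mid (a point): centre of a broken frozen sausage, rigid, 90 mm long, 32 mm thick, about 70 g, one end round and the other (+y) a blunt pale broken face; lies along this frame's y, in the groove between two rollers, centre 172 mm above the table, 9.6 mm above the roller tops.
- stub0: the same broken sausage as stub0_mid; origin at its underside, 16 mm below its axis as laid, half-way along
- stub1_mid (a point): centre of a broken frozen sausage, rigid, 80 mm long, 32 mm thick, about 60 g, one end round and the other (+y) a blunt pale broken face; lies along this frame's y, in the groove between two rollers, centre 172 mm above the table, 9.6 mm above the roller tops.
- stub1: the same broken sausage as stub1_mid; origin at its underside, 16 mm below its axis as laid, half-way along
- sausage0_mid (a point): centre of a whole frozen sausage, rigid, 150 mm long, 32 mm thick, about 120 g, both ends round; lies along this frame's y in a roller groove, centre about 172 mm above the table. Stays where it is. Sausages lie in every second groove (72 mm apart across the rollers), two end to end in a groove, ends some 15 mm or more apart.
- sausage1_mid (a point): centre of a whole frozen sausage, rigid, 150 mm long, 32 mm thick, about 120 g, both ends round; lies along this frame's y in a roller groove, centre about 172 mm above the table. Stays where it is. Sausages lie in every second groove (72 mm apart across the rollers), two end to end in a groove, ends some 15 mm or more apart.
- sausage2_mid (a point): centre of a whole frozen sausage, rigid, 150 mm long, 32 mm thick, about 120 g, both ends round; lies along this frame's y in a roller groove, centre about 172 mm above the table. Stays where it is. Sausages lie in every second groove (72 mm apart across the rollers), two end to end in a groove, ends some 15 mm or more apart.
- sausage3_mid (a point): centre of a whole frozen sausage, rigid, 150 mm long, 32 mm thick, about 120 g, both ends round; lies along this frame's y in a roller groove, centre about 172 mm above the table. Stays where it is. Sausages lie in every second groove (72 mm apart across the rollers), two end to end in a groove, ends some 15 mm or more apart.
- mustard: yellow squeeze bottle, 64 mm across, 195 mm high; origin at the centre of its underside; bystander, not part of the job
- ketchup: red squeeze bottle, 64 mm across, 195 mm high; origin at the centre of its underside; bystander, not part of the job
- shaker: steel salt shaker, 54 mm across, 96 mm high; origin at the centre of its underside; bystander, not part of the job
- ramekin: white china sauce dish, 84 mm across the rim, 40 mm high; origin at the centre of its underside; bystander, not part of the job
- tongs: steel serving tongs lying flat, 250 mm long along x, 70 mm wide, 16 mm high; origin at the centre of its underside; bystander, not part of the job
Things that resemble listed ones, but are neither listed nor needed, are in the scene too. What is shaped like the stub1 but pink is not meant. Leave any purple look-alike of the stub0 alone.

How it is judged:
By the outcome, as a careful person would: the job done as asked, in the order asked, and still so for the second after the job is handed in, while the arm keeps its last pose, push and grip.
It also fails if it takes over 70 s, if anything falls off the work surface, if the arm or the gripper's body presses on something with over 40 N, if the wrist force passes 120 N, or if a joint passes its speed limit or range.

## Working session

There is one attempt and no reset: what is moved stays moved. The work goes in short steps, Python scripts to look and compute and a tool call to move; the robot and the scene stay as the last step left them, time stands still between calls to the robot, and variables do not carry over. Pictures are saved under pics/ and viewed, and the job is handed in when it is done.

Besides the shell and the picture viewer there is one more tool, called after ">>>" by a JSON object that holds its "op" and its "data". arm_command: Moves the arm, as the interface text tells. Its arguments: {"type":"object","properties":{"deltas":{"type":"array"}},"required":["deltas"]}

```bash
ls; mkdir -p pics; python3 - <<'E'
from station import r, snapshot, order
import cv2,numpy as np
print(r.read_state(), r.tip_extent)
for n in ("side","top"):
    s=snapshot(n); cv2.imwrite(f"pics/{n}0.png",cv2.resize(s["img"][:,:,::-1],(800,600),interpolation=cv2.INTER_CUBIC))
    np.savez(f"pics/{n}0.npz",**s)
    print(n,s["mtx"],s["R"],s["t"], -s["R"].T@s["t"])
E
```

```text
pics
{'time': 0.0, 'joint_pos': array([-1.39562699e+00,  4.91568426e-01,  1.55946785e+00, -2.05609846e-05,
        1.09168339e+00, -1.05627114e-01]), 'qd': array([-4.24420697e-04,  3.95868013e-05, -8.76301284e-04,  7.77820865e-04,
       -6.78038616e-04, -1.47552923e-03]), 'joint_efforts': array([-1.24672853e-03, -6.18457317e+01, -2.61598974e+01, -9.51516131e-05,
        4.08412860e-03,  2.32157350e-05]), 'tool_pos': array([ 0.17316602, -0.60031782,  0.25271588]), 'eef_rot': array([-2.50985118e+00,  1.88825422e+00,  1.31379261e-03]), 'wrist_force': array([ 0.62277398,  0.15520228, -0.21114781]), 'ft_torque': array([ 0.02092466, -0.00638232, -0.03747641]), 'width': 0.0855523474259675} 0.022
side [[388.0478123    0.         257.69842457]
 [  0.         388.0478123  189.24294831]
 [  0.           0.           1.        ]] [[-0.95925975 -0.28221161  0.01331679]
 [-0.20996118  0.68055054 -0.70197384]
 [ 0.18904242 -0.67617126 -0.71207822]] [0.48134259 0.23132202 1.1149055 ] [0.29953679 0.7322812  0.949872  ]
top [[352.2672079    0.         258.28992823]
 [  0.         352.2672079  195.55178496]
 [  0.           0.           1.        ]] [[ 1.23711486e-02 -9.99922998e-01  9.76483354e-04]
 [-9.85021667e-01 -1.23547436e-02 -1.71987430e-01]
 [ 1.71986251e-01  1.16582479e-03 -9.85098660e-01]] [-0.02506009  0.52341621  1.11126064] [ 0.32476478 -0.01988702  1.18474685]
```

View pics/side0.png

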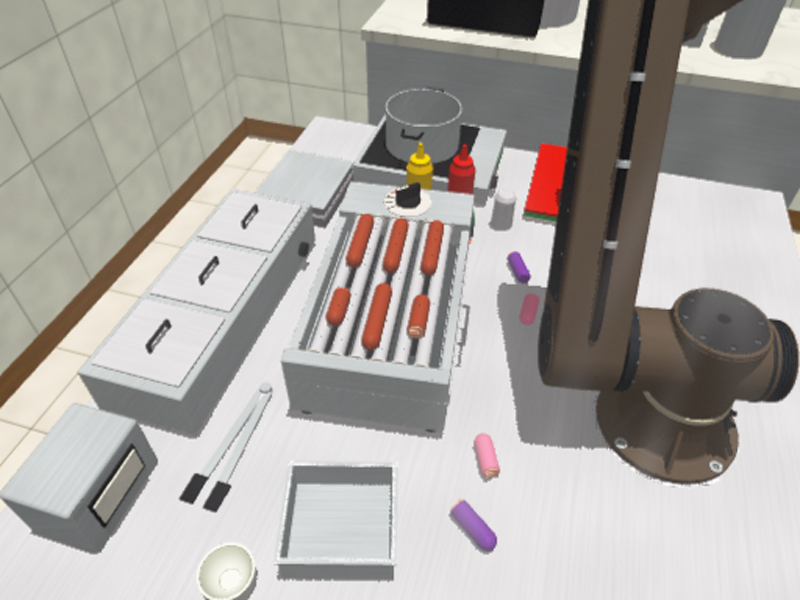

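View pics/top0.png

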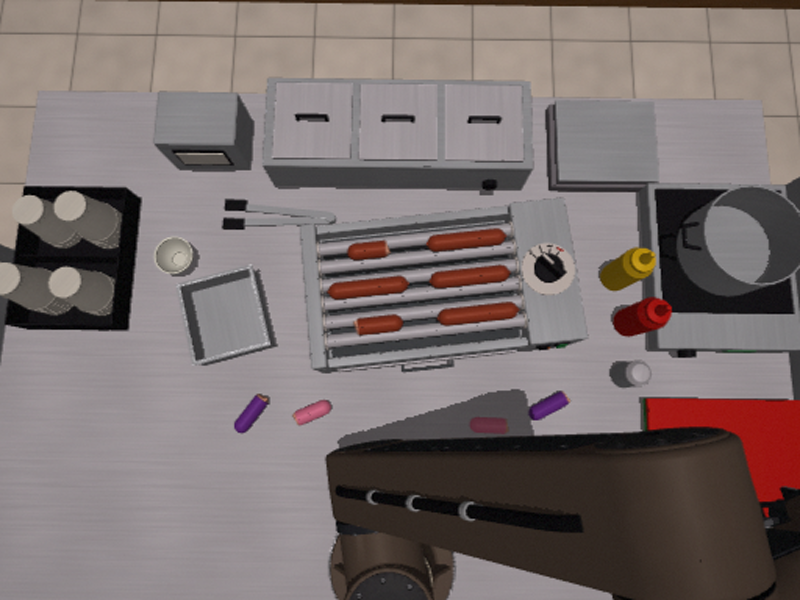

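Side view: stubs at about (340,306) and (419,316), pan (337,515), dial (408,195). Top view (scaled to 800x600): stubs at (368,249) and (379,324), pan (227,315), dial (549,267). Next I'll measure them.

```bash
cat > h.py <<'E'
import numpy as np,cv2
def ray(s,uv):
    uv=np.atleast_2d(uv); K=s["mtx"];R=s["R"]
    d=np.c_[(uv[:,0]-K[0,2])/K[0,0],(uv[:,1]-K[1,2])/K[1,1],np.ones(len(uv))]@R
    return -R.T@s["t"],d
def plane(s,uv,z):
    o,d=ray(s,uv); return o+d*((z-o[2])/d[:,2])[:,None]
def cloud(s):
    h,w=s["z_map"].shape; v,u=np.mgrid[0:h,0:w]; o,d=ray(s,np.c_[u.ravel(),v.ravel()])
    return (o+d*s["z_map"].ravel()[:,None]).reshape(h,w,3)
def tri(s1,u1,s2,u2):
    o1,d1=ray(s1,u1);o2,d2=ray(s2,u2);d1=d1[0];d2=d2[0]
    A=np.c_[d1,-d2];x=np.linalg.lstsq(A,o2-o1,rcond=None)[0]
    p,q=o1+d1*x[0],o2+d2*x[1];return (p+q)/2,np.linalg.norm(p-q)
def load(n):return dict(np.load(f"pics/{n}.npz"))
E
python3 - <<'E'
from h import *
for n in("top0","side0"):
    s=load(n);P=cloud(s);img=s["img"];hsv=cv2.cvtColor(img,cv2.COLOR_RGB2HSV)
    m=((hsv[...,0]<12)|(hsv[...,0]>176))&(hsv[...,1]>110)&(P[...,2]>.15)&(P[...,2]<.21)
    m=cv2.morphologyEx(m.astype(np.uint8),cv2.MORPH_OPEN,np.ones((3,3)))
    k,l,st,c=cv2.connectedComponentsWithStats(m)
    for i in range(1,k):
        if st[i,4]<60: continue
        Q=P[l==i]; uv=np.argwhere(l==i)[:,::-1]
        # top of sausage: rays onto the axis plane
        W=plane(s,uv.astype(float),.172)
        ctr,(w,h),a=cv2.minAreaRect(W[:,:2].astype(np.float32))
        print(n,st[i],c[i].round(1),"zmax",Q[:,2].max().round(4),np.percentile(Q[:,2],90).round(4),"rect",np.round(ctr,4),np.round((w,h,a),3))
E
```

```text
top0 [274 147  49  14 486] [297.7 153.2] zmax 0.1904 0.1878 rect [ 0.6314 -0.1355] [0.032 0.146 7.068]
top0 [223 154  25  12 245] [235.2 159.9] zmax 0.1913 0.1874 rect [0.6084 0.052 ] [0.032 0.072 6.616]
top0 [276 170  50  14 489] [300.2 176.7] zmax 0.1918 0.188 rect [ 0.5598 -0.1423] [0.031 0.147 7.184]
top0 [210 177  51  14 501] [235.2 183.7] zmax 0.1909 0.1877 rect [0.5359 0.0499] [0.031 0.148 6.774]
top0 [414 191  16  16 184] [421.4 198.4] zmax 0.1946 0.1821 rect [ 0.4996 -0.4939] [4.2000e-02 4.3000e-02 4.3082e+01]
top0 [280 194  52  14 505] [305.4 200.5] zmax 0.1928 0.1878 rect [ 0.4891 -0.1564] [0.031 0.15  7.103]
top0 [228 202  30  12 292] [242.  207.4] zmax 0.1914 0.1881 rect [0.4664 0.0267] [0.031 0.085 7.895]
side0 [290  93  12  14 102] [295.8 101.1] zmax 0.1933 0.1823 rect [ 0.5043 -0.4899] [ 0.04   0.088 13.046]
side0 [222 137  17  33 307] [230.1 153.4] zmax 0.1902 0.1873 rect [ 0.6323 -0.1358] [0.03  0.157 7.268]
side0 [246 140  15  34 307] [252.9 156.6] zmax 0.1897 0.1873 rect [ 0.5606 -0.1411] [0.029 0.159 7.153]
side0 [270 141  14  34 306] [276.6 157.9] zmax 0.1919 0.1872 rect [ 0.4896 -0.1578] [0.029 0.158 7.006]
side0 [232 182  18  41 435] [240.9 202.3] zmax 0.1902 0.1876 rect [0.5362 0.0501] [0.03  0.152 7.314]
side0 [209 185  15  23 229] [216.2 195.8] zmax 0.1906 0.1876 rect [0.6087 0.0511] [0.03  0.087 7.542]
side0 [262 189  13  21 206] [268.3 199.2] zmax 0.1901 0.1876 rect [0.4674 0.0196] [0.028 0.076 7.546]
```

```bash
python3 - <<'E'
from h import *
s=load("top0");i=s["img"][:,:,::-1]
cv2.imwrite("pics/topc.png",cv2.resize(i[125:245,185:385],None,fx=4,fy=4,interpolation=cv2.INTER_CUBIC))
s=load("side0");i=s["img"][:,:,::-1]
cv2.imwrite("pics/sidec.png",cv2.resize(i[100:250,170:330],None,fx=4,fy=4,interpolation=cv2.INTER_CUBIC))
E
```

```text
(no output)
```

View pics/topc.png

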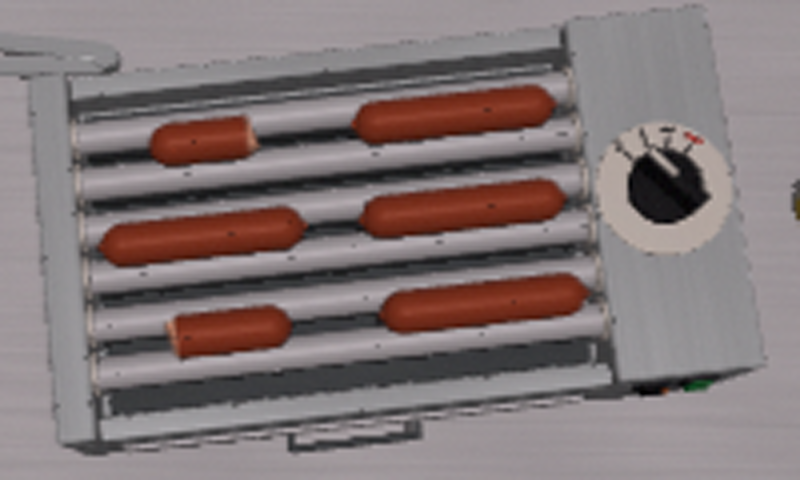

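View pics/sidec.png

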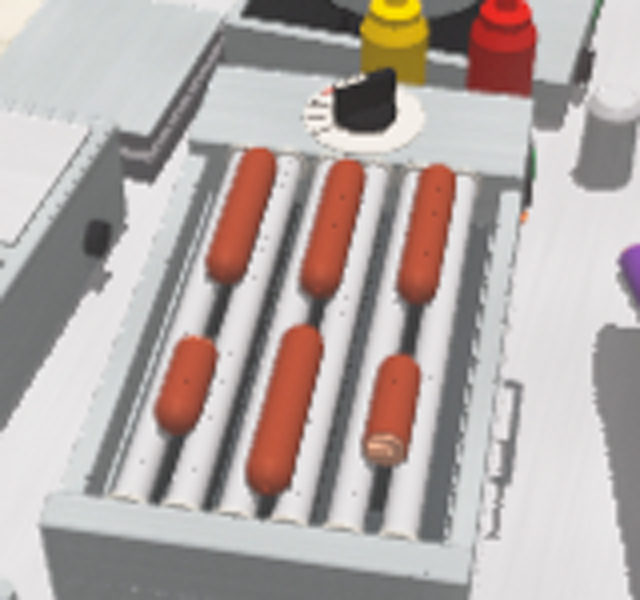

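The crops show stub1 (pale end to the right, top image) in the back groove and stub0 (pale end to the left) in the front groove. The dial pointer is up-left, so it is off. Now the exact extents of the stubs, the dial and the pan.

```bash
python3 - <<'E'
from h import *
from station import r
S={n:load(n) for n in("top0","side0")}
th=np.deg2rad(7.1);ex=np.array([np.cos(th),np.sin(th)]);ey=np.array([-np.sin(th),np.cos(th)])
# sausages: points cloud above roller tops
for n,s in S.items():
    P=cloud(s);hsv=cv2.cvtColor(s["img"],cv2.COLOR_RGB2HSV)
    for nm,c in (("stub1",(.6085,.0515)),("stub0",(.467,.024))):
        d=P[...,:2]-np.array(c);a=d@ex;b=d@ey
        m=(abs(a)<.02)&(abs(b)<.07)&(P[...,2]>.170)&(P[...,2]<.2)
        print(n,nm,m.sum(),"b",np.percentile(b[m],[0,2,98,100]).round(4),"a",np.percentile(a[m],[1,50,99]).round(4),"z",np.percentile(P[...,2][m],[50,95,99]).round(4))
    # dial black
    m=(hsv[...,2]<70)&(P[...,2]>.185)&(P[...,2]<.23)&(abs(P[...,0]-.56)<.1)&(abs(P[...,1]+.26)<.1)
    Q=P[m];print(n,"dial",m.sum(),Q.mean(0).round(4),np.percentile(Q[:,2],[50,95,99]).round(4), cv2.minAreaRect(Q[:,:2].astype(np.float32)))
    # dial white disc
    m=(hsv[...,1]<60)&(hsv[...,2]>150)&(P[...,2]>.155)&(P[...,2]<.175)&(np.hypot(P[...,0]-.56,P[...,1]+.26)<.06)
    # pan rim
    m=(P[...,2]>.055)&(P[...,2]<.075)&(abs(P[...,0]-.5)<.16)&(abs(P[...,1]-.33)<.14)
    Q=P[m];print(n,"pan",m.sum(),cv2.minAreaRect(Q[:,:2].astype(np.float32)),Q[:,2].max())
    m=(P[...,2]>.15)&(P[...,2]<.175)&(abs(P[...,0]-.55)<.25)&(abs(P[...,1]+.05)<.32)
    Q=P[m];
    if n=="top0":
        m=(P[...,2]>.155)&(P[...,2]<.175)&(P[...,0]>.35)&(P[...,0]<.75)&(P[...,1]>-.33)&(P[...,1]<-.195)
        Q=P[m];print("housing",m.sum(),Q[:,2].mean(),cv2.minAreaRect(Q[:,:2].astype(np.float32)))
from scipy.spatial.transform import Rotation as Ro
st=r.read_state();print(Ro.from_rotvec(st["eef_rot"]).as_matrix().round(3))
E
```

```text
top0 stub1 267 b [-0.0409 -0.0379  0.0344  0.0364] a [-0.0161 -0.0039  0.0138] z [0.1836 0.1885 0.1893]
top0 stub0 319 b [-0.0401 -0.037   0.0447  0.0499] a [-0.0157 -0.0018  0.0151] z [0.1843 0.1888 0.1902]
top0 dial 93 [ 0.5738 -0.2925  0.1993] [0.2018 0.2059 0.2079] ((0.5784941911697388, -0.29113611578941345), (0.05280037224292755, 0.013279499486088753), 45.07767868041992)
top0 pan 592 ((0.4990120828151703, 0.35551702976226807), (0.1762368083000183, 0.16343602538108826), 16.109800338745117) 0.07130781232714378
housing 3137 0.16354903901683607 ((0.5783335566520691, -0.26255911588668823), (0.13471418619155884, 0.28867197036743164), 89.85330200195312)
side0 stub1 256 b [-0.0374 -0.0302  0.0409  0.0444] a [-0.0151 -0.0024  0.0152] z [0.1837 0.1884 0.1891]
side0 stub0 276 b [-0.0303 -0.0265  0.05    0.0531] a [-0.0148 -0.0003  0.0159] z [0.1842 0.188  0.1894]
side0 dial 85 [ 0.5766 -0.2848  0.1958] [0.1957 0.2042 0.2055] ((0.5790648460388184, -0.28665000200271606), (0.05558985471725464, 0.013812068849802017), 48.05608367919922)
side0 pan 1082 ((0.49928736686706543, 0.35786813497543335), (0.1760396659374237, 0.16416878998279572), 15.854015350341797) 0.06935840670998661
[[ 0.277 -0.961 -0.   ]
 [-0.961 -0.277  0.001]
 [-0.001 -0.    -1.   ]]
```

```bash
cat >> h.py <<'E'
def todo(r,goal,yaw=None,rows=None):
    "print shift in the present tool axes to world goal, and turn units"
    from scipy.spatial.transform import Rotation as Ro
    st=r.read_state();R=Ro.from_rotvec(st["eef_rot"]).as_matrix();p=st["tool_pos"]
    y=np.arctan2(R[1,0],R[0,0]);d=R.T@(np.array(goal)-p)
    print("t",round(st["time"],2),"p",p.round(4),"yaw",round(np.rad2deg(y),2),"tilt",np.rad2deg(R.T@[0,0,-1])[:2].round(2),"F",st["wrist_force"].round(1),"T",st["ft_torque"].round(2),"w",round(st["width"],4),"q",st["joint_pos"].round(2))
    print(" shift",d.round(4),"per row",(d/rows).round(5) if rows else "")
    if yaw is not None:
        u=-((yaw-np.rad2deg(y)+180)%360-180)/5; print(" rz units",round(u,3),"per row",round(u/rows,4) if rows else "")
E
python3 - <<'E'
from h import *
S={n:load(n) for n in("top0","side0")}
out={}
for n,s in S.items():
    P=cloud(s);hsv=cv2.cvtColor(s["img"],cv2.COLOR_RGB2HSV)
    W=P
    near=(np.hypot(P[...,0]-.577,P[...,1]+.288)<.07)
    m=near&(s["img"].astype(int)[...,0]-s["img"].astype(int)[...,2]>12)&(P[...,2]<.178)
    m=m.astype(np.uint8);k,l,st,c=cv2.connectedComponentsWithStats(m);i=1+np.argmax(st[1:,4]);m=(l==i).astype(np.uint8)
    ct=max(cv2.findContours(m,cv2.RETR_EXTERNAL,cv2.CHAIN_APPROX_NONE)[0],key=len)
    hull=cv2.convexHull(ct)
    e=cv2.fitEllipse(hull[:,0].astype(np.float32));print(n,m.sum(),e,P[m>0][:,2].mean())
    out[n]=np.array(e[0]);print(plane(s,out[n],.165))
print(tri(S["top0"],out["top0"],S["side0"],out["side0"]))
E
```

```text
top0 541 ((350.4703674316406, 171.75357055664062), (32.274383544921875, 33.87147521972656), 119.386962890625) 0.16514171550854106
[[ 0.57809086 -0.29195629  0.165     ]]
side0 19 ((249.12994384765625, 127.7936782836914), (4.591380596160889, 7.155292987823486), 48.609840393066406) 0.16528072359663773
[[ 0.61738597 -0.28300486  0.165     ]]
(array([ 0.60039315, -0.29252748,  0.15592509]), np.float64(0.03937365365645027))
```

>>> {"op": "arm_command", "data": {"deltas": [{"xyz": [0,0,-0.006],"delta_rot": [0,0,-1.157],"jaw": 0.085},{"xyz": [0,0,-0.006],"delta_rot": [0,0,-1.157],"jaw": 0.085},{"xyz": [0,0,-0.006],"delta_rot": [0,0,-1.157],"jaw": 0.085},{"xyz": [0,0,-0.006],"delta_rot": [0,0,-1.157],"jaw": 0.085},{"xyz": [0,0,-0.006],"delta_rot": [0,0,-1.157],"jaw": 0.085},{"xyz": [0,0,-0.006],"delta_rot": [0,0,-1.157],"jaw": 0.085},{"xyz": [0,0,-0.006],"delta_rot": [0,0,-1.157],"jaw": 0.085},{"xyz": [0,0,-0.006],"delta_rot": [0,0,-1.157],"jaw": 0.085},{"xyz": [0,0,-0.006],"delta_rot": [0,0,-1.157],"jaw": 0.085},{"xyz": [0,0,-0.006],"delta_rot": [0,0,-1.157],"jaw": 0.085},{"xyz": [0,0,-0.006],"delta_rot": [0,0,-1.157],"jaw": 0.085},{"xyz": [0,0,-0.006],"delta_rot": [0,0,-1.157],"jaw": 0.085},{"xyz": [0,0,-0.006],"delta_rot": [0,0,-1.157],"jaw": 0.085},{"xyz": [0,0,-0.006],"delta_rot": [0,0,-1.157],"jaw": 0.085}]}}

```text
time: 1.27
tool_pos: [0.1732, -0.6004, 0.3372]
eef_rot: [-3.134, -0.202, 0.0]
wrist_force: [-0.4, -1.2, -0.7]
width: 0.0848
```

>>> {"op": "arm_command", "data": {"deltas": [{"xyz": [0.0272,-0.0149,0],"delta_rot": [0,0,0],"jaw": 0.085},{"xyz": [0.0272,-0.0149,0],"delta_rot": [0,0,0],"jaw": 0.085},{"xyz": [0.0272,-0.0149,0],"delta_rot": [0,0,0],"jaw": 0.085},{"xyz": [0.0272,-0.0149,0],"delta_rot": [0,0,0],"jaw": 0.085},{"xyz": [0.0272,-0.0149,0],"delta_rot": [0,0,0],"jaw": 0.085},{"xyz": [0.0272,-0.0149,0],"delta_rot": [0,0,0],"jaw": 0.085},{"xyz": [0.0272,-0.0149,0],"delta_rot": [0,0,0],"jaw": 0.085},{"xyz": [0.0272,-0.0149,0],"delta_rot": [0,0,0],"jaw": 0.085},{"xyz": [0.0272,-0.0149,0],"delta_rot": [0,0,0],"jaw": 0.085},{"xyz": [0.0272,-0.0149,0],"delta_rot": [0,0,0],"jaw": 0.085},{"xyz": [0.0272,-0.0149,0],"delta_rot": [0,0,0],"jaw": 0.085}]}}

```text
time: 2.18
tool_pos: [0.451, -0.3998, 0.3371]
eef_rot: [-3.135, -0.194, 0.001]
wrist_force: [0.3, -0.8, -0.1]
width: 0.0851
```

>>> {"op": "arm_command", "data": {"deltas": [{"xyz": [0.0049,-0.0303,0],"delta_rot": [0,0,0],"jaw": 0.046},{"xyz": [0.0049,-0.0303,0],"delta_rot": [0,0,0],"jaw": 0.046},{"xyz": [0.0049,-0.0303,0],"delta_rot": [0,0,0],"jaw": 0.046},{"xyz": [0.0049,-0.0303,0],"delta_rot": [0,0,0],"jaw": 0.046},{"xyz": [0.0049,-0.0303,0],"delta_rot": [0,0,0],"jaw": 0.046},{"xyz": [0.0049,-0.0303,0],"delta_rot": [0,0,0],"jaw": 0.046},{"xyz": [0.0049,-0.0303,0],"delta_rot": [0,0,0],"jaw": 0.046},{"xyz": [0.0049,-0.0303,0],"delta_rot": [0,0,0],"jaw": 0.046},{"xyz": [0.0049,-0.0303,0],"delta_rot": [0,0,0],"jaw": 0.046},{"xyz": [0.0049,-0.0303,0],"delta_rot": [0,0,0],"jaw": 0.046},{"xyz": [0.0049,-0.0303,0],"delta_rot": [0,0,0],"jaw": 0.046},{"xyz": [0.0049,-0.0303,0],"delta_rot": [0,0,0],"jaw": 0.046},{"xyz": [0.0049,-0.0303,0],"delta_rot": [0,0,0],"jaw": 0.046},{"xyz": [0.0049,-0.0303,0],"delta_rot": [0,0,0],"jaw": 0.046}]}}

```text
time: 3.35
tool_pos: [0.4654, 0.0299, 0.3372]
eef_rot: [3.136, 0.194, -0.0]
wrist_force: [1.0, -0.0, -0.1]
width: 0.0462
```

```bash
python3 - <<'E'
from h import *
from station import r,snapshot
todo(r,(.4665,.028,.189),7.1,8)
s=snapshot("side");np.savez("pics/side1.npz",**s)
cv2.imwrite("pics/side1.png",cv2.resize(s["img"][:,:,::-1],(800,600),interpolation=cv2.INTER_CUBIC))
P=cloud(s)
# gripper fingertips: lowest points near TCP above .2
p=r.read_state()["tool_pos"]
m=(np.hypot(P[...,0]-p[0],P[...,1]-p[1])<.08)&(P[...,2]>.23)
print("lowest finger z",np.percentile(P[m][:,2],[0,.5,2,5]).round(4), "TCP z",p[2])
Q=P[m];Q=Q[Q[:,2]<np.percentile(Q[:,2],1)+.004];print(Q.min(0),Q.max(0))
E
```

```text
t 3.35 p [0.4654 0.0299 0.3372] yaw 7.07 tilt [ 0.01 -0.  ] F [ 1.  -0.  -0.1] T [-0.01 -0.08 -0.04] w 0.0462 q [-0.08  0.18  1.81 -0.    1.16 -0.2 ]
 shift [0.0009 0.002  0.1482] per row [0.00011 0.00025 0.01852]
 rz units -0.005 per row -0.0006
lowest finger z [0.3187 0.3281 0.3483 0.3714] TCP z 0.3372583469526337
[0.42997828 0.02137741 0.318713  ] [0.50150213 0.04731303 0.33821284]
```

View pics/side1.png

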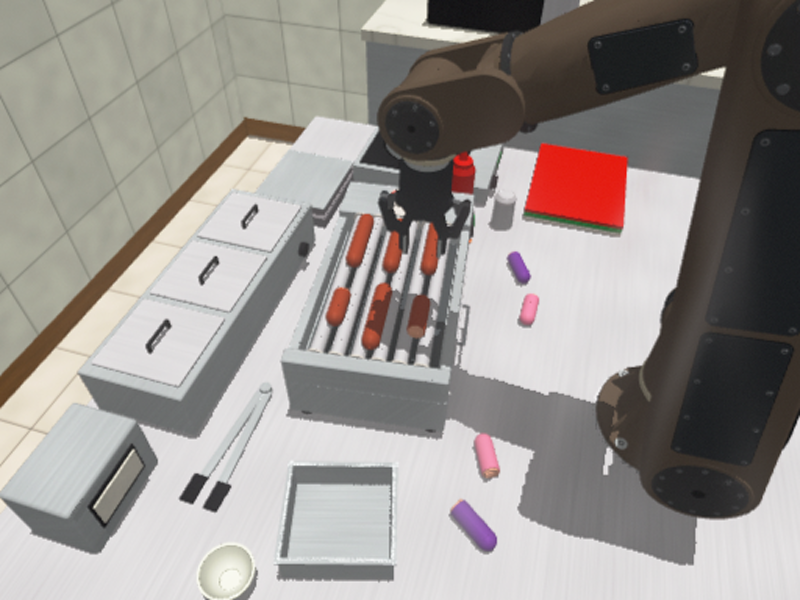

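The side view shows the gripper over stub0 at (425,235), with nothing disturbed. Its tips are about 18.5 mm below the TCP at this opening. Descending onto stub0.

>>> {"op": "arm_command", "data": {"deltas": [{"xyz": [0.0005,0.001,0.02],"delta_rot": [0,0,0],"jaw": 0.046},{"xyz": [0.0005,0.001,0.02],"delta_rot": [0,0,0],"jaw": 0.046},{"xyz": [0,0,0.02],"delta_rot": [0,0,0],"jaw": 0.046},{"xyz": [0,0,0.02],"delta_rot": [0,0,0],"jaw": 0.046},{"xyz": [0,0,0.02],"delta_rot": [0,0,0],"jaw": 0.046},{"xyz": [0,0,0.02],"delta_rot": [0,0,0],"jaw": 0.046},{"xyz": [0,0,0.0079],"delta_rot": [0,0,0],"jaw": 0.046},{"xyz": [0,0,0.0079],"delta_rot": [0,0,0],"jaw": 0.046},{"xyz": [0,0,0.0079],"delta_rot": [0,0,0],"jaw": 0.046},{"xyz": [0,0,0.0079],"delta_rot": [0,0,0],"jaw": 0.046},{"xyz": [0,0,0],"delta_rot": [0,0,0],"jaw": 0.046}]}}

```text
time: 4.32
tool_pos: [0.4668, 0.0265, 0.1848]
eef_rot: [-3.136, -0.194, 0.002]
wrist_force: [0.3, 0.5, 0.3]
width: 0.0461
```

>>> {"op": "arm_command", "data": {"deltas": [{"xyz": [0,0,0],"delta_rot": [0,0,0],"jaw": 0.025},{"xyz": [0,0,0],"delta_rot": [0,0,0],"jaw": 0.025},{"xyz": [0,0,0],"delta_rot": [0,0,0],"jaw": 0.025},{"xyz": [0,0,0],"delta_rot": [0,0,0],"jaw": 0.025},{"xyz": [0,0,0],"delta_rot": [0,0,0],"jaw": 0.025}]}}

```text
time: 4.73
tool_pos: [0.4664, 0.0264, 0.1862]
eef_rot: [3.135, 0.194, -0.001]
wrist_force: [-4.5, -2.3, 3.8]
width: 0.0299
```

```bash
python3 - <<'E'
from h import *
from station import r,snapshot
todo(r,(.4665,.028,.3),16,8)
s=snapshot("side")
cv2.imwrite("pics/side2.png",cv2.resize(s["img"][80:260,160:360,::-1],None,fx=4,fy=4,interpolation=cv2.INTER_CUBIC)[:600])
E
```

```text
t 4.73 p [0.4664 0.0264 0.1862] yaw 7.09 tilt [ 0.05 -0.01] F [-4.5 -2.3  3.8] T [-0.24  0.88  0.01] w 0.0299 q [-0.08  0.36  2.01 -0.    0.77 -0.21]
 shift [ 0.0002 -0.0015 -0.1138] per row [ 3.000e-05 -1.900e-04 -1.422e-02]
 rz units -1.782 per row -0.2228
```

View pics/side2.png

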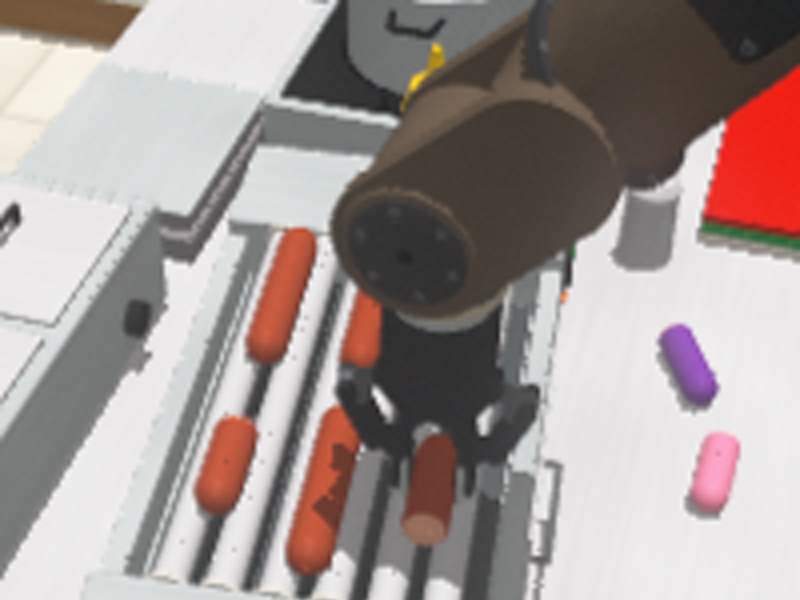

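Gripped: the stub is between the jaws at about (430,490). I'll do a short lift test first.

>>> {"op": "arm_command", "data": {"deltas": [{"xyz": [0,0,-0.003],"delta_rot": [0,0,0],"jaw": 0.02},{"xyz": [0,0,-0.005],"delta_rot": [0,0,0],"jaw": 0.02},{"xyz": [0,0,-0.01],"delta_rot": [0,0,0],"jaw": 0.02},{"xyz": [0,0,-0.015],"delta_rot": [0,0,0],"jaw": 0.02},{"xyz": [0,0,-0.015],"delta_rot": [0,0,0],"jaw": 0.02},{"xyz": [0,0,-0.012],"delta_rot": [0,0,0],"jaw": 0.02}]}}

```text
time: 5.28
tool_pos: [0.4674, 0.0266, 0.2474]
eef_rot: [3.135, 0.194, 0.003]
wrist_force: [-0.2, 0.5, -0.9]
width: 0.0298
```

```bash
python3 - <<'E'
from h import *
from station import r,snapshot
todo(r,(.4665,.028,.3),16,8)
s=snapshot("side")
cv2.imwrite("pics/side3.png",cv2.resize(s["img"][80:260,160:360,::-1],None,fx=4,fy=4,interpolation=cv2.INTER_CUBIC)[:600])
P=cloud(s);hsv=cv2.cvtColor(s["img"],cv2.COLOR_RGB2HSV)
E
```

```text
t 5.28 p [0.4674 0.0266 0.2474] yaw 7.08 tilt [-0.1  -0.02] F [-0.2  0.5 -0.9] T [ 0.04 -0.    0.03] w 0.0298 q [-0.08  0.28  1.94 -0.    0.93 -0.21]
 shift [-0.0006 -0.0015 -0.0526] per row [-7.00e-05 -1.90e-04 -6.58e-03]
 rz units -1.785 per row -0.2231
```

View pics/side3.png

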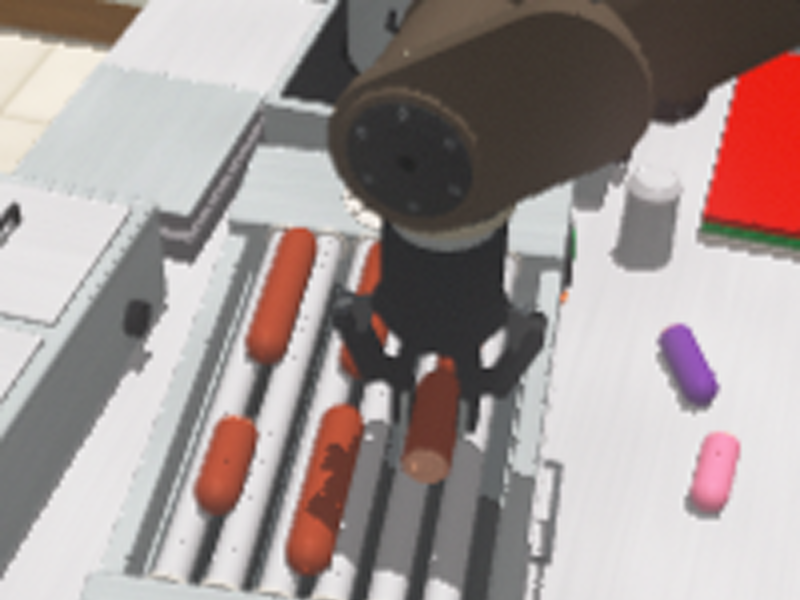

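Stub0 is lifted clear at (430,430). Carrying it to the pan.

>>> {"op": "arm_command", "data": {"deltas": [{"xyz": [0,0,-0.003],"delta_rot": [0,0,-0.595],"jaw": 0.02},{"xyz": [0,0,-0.003],"delta_rot": [0,0,-0.595],"jaw": 0.02},{"xyz": [0,0,-0.003],"delta_rot": [0,0,-0.595],"jaw": 0.02},{"xyz": [0.0044,-0.0152,0],"delta_rot": [0,0,0],"jaw": 0.02},{"xyz": [0.0089,-0.0305,0],"delta_rot": [0,0,0],"jaw": 0.02},{"xyz": [0.0089,-0.0305,0],"delta_rot": [0,0,0],"jaw": 0.02},{"xyz": [0.0089,-0.0305,0],"delta_rot": [0,0,0],"jaw": 0.02},{"xyz": [0.0089,-0.0305,0],"delta_rot": [0,0,0],"jaw": 0.02},{"xyz": [0.0089,-0.0305,0],"delta_rot": [0,0,0],"jaw": 0.02},{"xyz": [0.0089,-0.0305,0],"delta_rot": [0,0,0],"jaw": 0.02},{"xyz": [0.0089,-0.0305,0],"delta_rot": [0,0,0],"jaw": 0.02},{"xyz": [0.0089,-0.0305,0],"delta_rot": [0,0,0],"jaw": 0.02},{"xyz": [0.0089,-0.0305,0],"delta_rot": [0,0,0],"jaw": 0.02},{"xyz": [0.0044,-0.0152,0],"delta_rot": [0,0,0],"jaw": 0.02},{"xyz": [0,0,0],"delta_rot": [0,0,0],"jaw": 0.02}]}}

```text
time: 6.58
tool_pos: [0.4681, 0.3468, 0.2543]
eef_rot: [-3.11, -0.441, -0.001]
wrist_force: [-0.1, -1.0, -1.7]
width: 0.0298
```

```bash
python3 - <<'E'
from h import *
from station import r,snapshot
todo(r,(.469,.344,.037),16,10)
s=snapshot("side")
cv2.imwrite("pics/side4.png",cv2.resize(s["img"][:,:,::-1],(800,600)))
P=cloud(s)
m=(P[...,2]>.055)&(P[...,2]<.075)&(abs(P[...,0]-.5)<.16)&(abs(P[...,1]-.33)<.14)
Q=P[m];print("pan",m.sum(),cv2.minAreaRect(Q[:,:2].astype(np.float32)))
E
```

```text
t 6.58 p [0.4681 0.3468 0.2543] yaw 16.16 tilt [-0.03  0.02] F [-0.1 -1.  -1.7] T [ 0.01 -0.02 -0.01] w 0.0298 q [0.52 0.43 1.66 0.   1.05 0.24]
 shift [-0.      0.003   0.2173] per row [-0.       0.0003   0.02173]
 rz units 0.032 per row 0.0032
pan 1006 ((0.5199168920516968, 0.29899895191192627), (0.1850663274526596, 0.29726237058639526), 19.813663482666016)
```

View pics/side4.png

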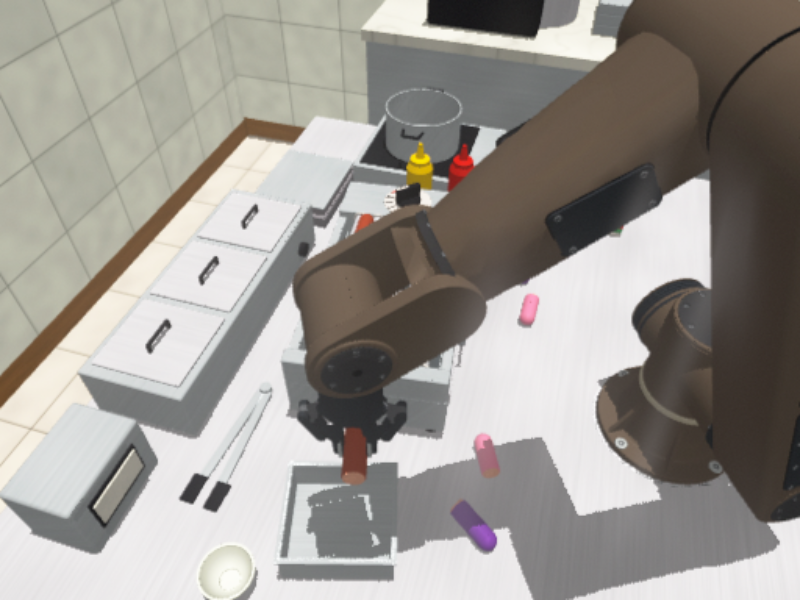

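The stub is held over the pan, about (350,455). Lowering and releasing.

>>> {"op": "arm_command", "data": {"deltas": [{"xyz": [0,0.001,0.015],"delta_rot": [0,0,0],"jaw": 0.02},{"xyz": [0,0.001,0.024],"delta_rot": [0,0,0],"jaw": 0.02},{"xyz": [0,0.001,0.024],"delta_rot": [0,0,0],"jaw": 0.02},{"xyz": [0,0,0.024],"delta_rot": [0,0,0],"jaw": 0.02},{"xyz": [0,0,0.024],"delta_rot": [0,0,0],"jaw": 0.02},{"xyz": [0,0,0.024],"delta_rot": [0,0,0],"jaw": 0.02},{"xyz": [0,0,0.024],"delta_rot": [0,0,0],"jaw": 0.02},{"xyz": [0,0,0.024],"delta_rot": [0,0,0],"jaw": 0.02},{"xyz": [0,0,0.015],"delta_rot": [0,0,0],"jaw": 0.02},{"xyz": [0,0,0.01],"delta_rot": [0,0,0],"jaw": 0.02},{"xyz": [0,0,0.006],"delta_rot": [0,0,0],"jaw": 0.02},{"xyz": [0,0,0.003],"delta_rot": [0,0,0],"jaw": 0.02},{"xyz": [0,0,0],"delta_rot": [0,0,0],"jaw": 0.02}]}}

```text
time: 7.72
tool_pos: [0.4695, 0.3409, 0.0378]
eef_rot: [3.111, 0.437, 0.0]
wrist_force: [-0.3, 0.0, -1.5]
width: 0.0301
```

>>> {"op": "arm_command", "data": {"deltas": [{"xyz": [0,0,0],"delta_rot": [0,0,0],"jaw": 0.036},{"xyz": [0,0,0],"delta_rot": [0,0,0],"jaw": 0.046},{"xyz": [0,0,0],"delta_rot": [0,0,0],"jaw": 0.046},{"xyz": [0,0,0],"delta_rot": [0,0,0],"jaw": 0.046},{"xyz": [0,0,-0.01],"delta_rot": [0,0,0],"jaw": 0.046},{"xyz": [0,0,-0.02],"delta_rot": [0,0,0],"jaw": 0.046},{"xyz": [0,0,-0.03],"delta_rot": [0,0,0],"jaw": 0.046},{"xyz": [0,0,-0.03],"delta_rot": [0,0,0],"jaw": 0.046},{"xyz": [0,0,-0.03],"delta_rot": [0,0,0],"jaw": 0.046},{"xyz": [0,0,-0.03],"delta_rot": [0,0,0],"jaw": 0.046},{"xyz": [0,0,-0.03],"delta_rot": [0,0,0],"jaw": 0.046},{"xyz": [0,0,-0.03],"delta_rot": [0,0,0],"jaw": 0.046},{"xyz": [0,0,-0.02],"delta_rot": [0,0,0],"jaw": 0.046}]}}

```text
time: 8.8
tool_pos: [0.4688, 0.3412, 0.2714]
eef_rot: [-3.11, -0.438, -0.004]
wrist_force: [0.3, 0.0, -0.0]
width: 0.046
```

```bash
python3 - <<'E'
from h import *
from station import r,snapshot
todo(r,(.608,.0515,.26),7.1,10)
s=snapshot("side")
cv2.imwrite("pics/side5.png",cv2.resize(s["img"][:,:,::-1],(800,600)))
E
```

```text
t 8.8 p [0.4688 0.3412 0.2714] yaw 16.02 tilt [-0.13  0.03] F [ 0.3  0.  -0. ] T [0.   0.01 0.01] w 0.046 q [0.52 0.41 1.65 0.   1.08 0.24]
 shift [0.0539 0.3169 0.0113] per row [0.00539 0.03169 0.00113]
 rz units 1.784 per row 0.1784
```

View pics/side5.png

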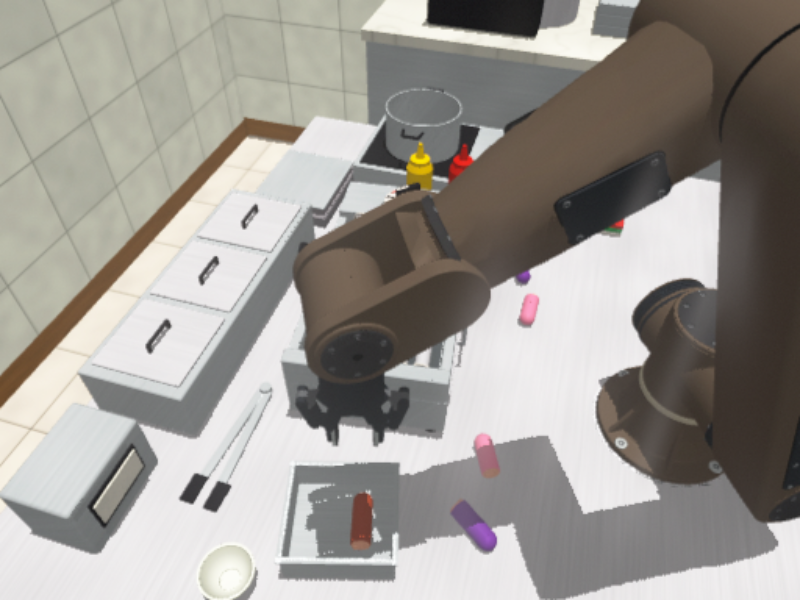

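Stub0 lies in the pan at (362,520). On to stub1.

>>> {"op": "arm_command", "data": {"deltas": [{"xyz": [0.0027,0.0158,0],"delta_rot": [0,0,0],"jaw": 0.046},{"xyz": [0.0054,0.0317,0],"delta_rot": [0,0,0],"jaw": 0.046},{"xyz": [0.0054,0.0317,0],"delta_rot": [0,0,0],"jaw": 0.046},{"xyz": [0.0054,0.0317,0],"delta_rot": [0,0,0],"jaw": 0.046},{"xyz": [0.0054,0.0317,0],"delta_rot": [0,0,0],"jaw": 0.046},{"xyz": [0.0054,0.0317,0],"delta_rot": [0,0,0],"jaw": 0.046},{"xyz": [0.0054,0.0317,0],"delta_rot": [0,0,0],"jaw": 0.046},{"xyz": [0.0054,0.0317,0],"delta_rot": [0,0,0],"jaw": 0.046},{"xyz": [0.0054,0.0317,0],"delta_rot": [0,0,0],"jaw": 0.046},{"xyz": [0.0054,0.0317,0],"delta_rot": [0,0,0],"jaw": 0.046},{"xyz": [0.0027,0.0158,0],"delta_rot": [0,0,0.595],"jaw": 0.046},{"xyz": [0,0,0],"delta_rot": [0,0,0.595],"jaw": 0.046},{"xyz": [0,0,0],"delta_rot": [0,0,0.595],"jaw": 0.046},{"xyz": [0,0,0],"delta_rot": [0,0,0],"jaw": 0.046}]}}

```text
time: 10.02
tool_pos: [0.608, 0.0512, 0.2679]
eef_rot: [-3.136, -0.189, 0.001]
wrist_force: [0.2, 0.3, 0.2]
width: 0.0459
```

```bash
python3 - <<'E'
from h import *
from station import r,snapshot
todo(r,(.6075,.0515,.1855),7.1,10)
E
```

```text
t 10.02 p [0.608  0.0512 0.2679] yaw 6.91 tilt [0.04 0.01] F [0.2 0.3 0.2] T [ 0.    0.01 -0.01] w 0.0459 q [-0.02  0.46  1.58  0.    1.11 -0.14]
 shift [-0.0004 -0.0003  0.0824] per row [-4.00e-05 -3.00e-05  8.24e-03]
 rz units -0.038 per row -0.0038
```

>>> {"op": "arm_command", "data": {"deltas": [{"xyz": [0,0,0.01],"delta_rot": [0,0,0],"jaw": 0.046},{"xyz": [0,0,0.014],"delta_rot": [0,0,0],"jaw": 0.046},{"xyz": [0,0,0.014],"delta_rot": [0,0,0],"jaw": 0.046},{"xyz": [0,0,0.014],"delta_rot": [0,0,0],"jaw": 0.046},{"xyz": [0,0,0.01],"delta_rot": [0,0,0],"jaw": 0.046},{"xyz": [0,0,0.008],"delta_rot": [0,0,0],"jaw": 0.046},{"xyz": [0,0,0.006],"delta_rot": [0,0,0],"jaw": 0.046},{"xyz": [0,0,0.004],"delta_rot": [0,0,0],"jaw": 0.046},{"xyz": [0,0,0.0025],"delta_rot": [0,0,0],"jaw": 0.046},{"xyz": [0,0,0],"delta_rot": [0,0,0],"jaw": 0.046}]}}

```text
time: 10.85
tool_pos: [0.6085, 0.0516, 0.185]
eef_rot: [3.136, 0.194, -0.0]
wrist_force: [0.0, 0.3, 0.9]
width: 0.0462
```

>>> {"op": "arm_command", "data": {"deltas": [{"xyz": [0,0,0],"delta_rot": [0,0,0],"jaw": 0.025},{"xyz": [0,0,0],"delta_rot": [0,0,0],"jaw": 0.025},{"xyz": [0,0,0],"delta_rot": [0,0,0],"jaw": 0.025},{"xyz": [0,0,0],"delta_rot": [0,0,0],"jaw": 0.02},{"xyz": [0,0,0],"delta_rot": [0,0,0],"jaw": 0.02},{"xyz": [0,0,-0.003],"delta_rot": [0,0,0],"jaw": 0.02},{"xyz": [0,0,-0.005],"delta_rot": [0,0,0],"jaw": 0.02},{"xyz": [0,0,-0.01],"delta_rot": [0,0,0],"jaw": 0.02},{"xyz": [0,0,-0.02],"delta_rot": [0,0,0],"jaw": 0.02},{"xyz": [0,0,-0.02],"delta_rot": [0,0,0],"jaw": 0.02},{"xyz": [0,0,-0.02],"delta_rot": [0,0,0],"jaw": 0.02}]}}

```text
time: 11.77
tool_pos: [0.6086, 0.0515, 0.2648]
eef_rot: [3.136, 0.194, 0.001]
wrist_force: [-0.1, 0.7, -0.3]
width: 0.0298
```

```bash
python3 - <<'E'
from h import *
from station import r,snapshot
# pan +x offset +32
c=np.deg2rad(16)
print(.499+.032*np.cos(c),.3565+.032*np.sin(c))
todo(r,(.530,.363,.037),16,11)
s=snapshot("side")
cv2.imwrite("pics/side6.png",cv2.resize(s["img"][:,:,::-1],(800,600)))
E
```

```text
0.5297603742700262 0.36532039538614397
t 11.77 p [0.6086 0.0515 0.2648] yaw 7.08 tilt [-0.03 -0.01] F [-0.1  0.7 -0.3] T [-0.04  0.02  0.03] w 0.0298 q [-0.02  0.46  1.58 -0.    1.1  -0.15]
 shift [-0.0397 -0.3188  0.2278] per row [-0.00361 -0.02898  0.02071]
 rz units -1.784 per row -0.1622
```

View pics/side6.png

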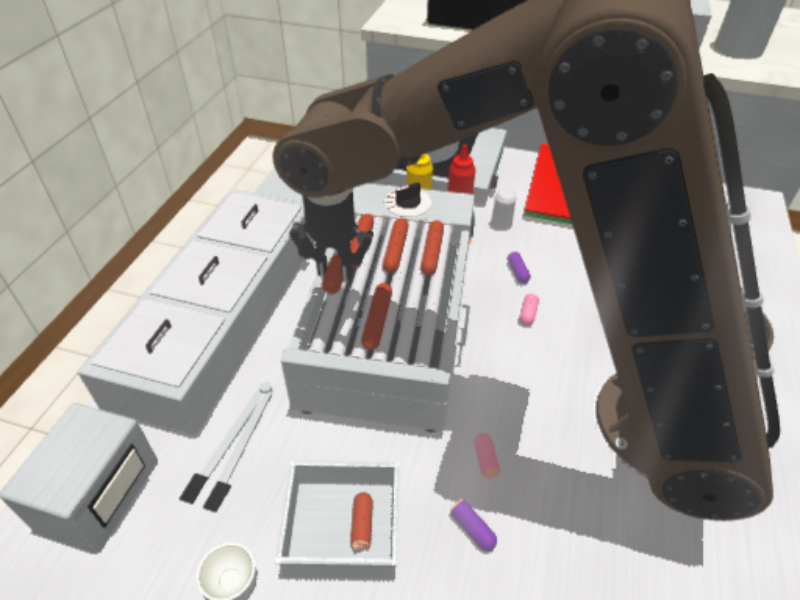

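Stub1 is held at (333,275), the pan is free, and stub0 is at (362,520). Carrying stub1 over.

>>> {"op": "arm_command", "data": {"deltas": [{"xyz": [-0.0018,-0.0145,0],"delta_rot": [0,0,0],"jaw": 0.02},{"xyz": [-0.0036,-0.029,0],"delta_rot": [0,0,0],"jaw": 0.02},{"xyz": [-0.0036,-0.029,0],"delta_rot": [0,0,0],"jaw": 0.02},{"xyz": [-0.0036,-0.029,0],"delta_rot": [0,0,0],"jaw": 0.02},{"xyz": [-0.0036,-0.029,0],"delta_rot": [0,0,0],"jaw": 0.02},{"xyz": [-0.0036,-0.029,0],"delta_rot": [0,0,0],"jaw": 0.02},{"xyz": [-0.0036,-0.029,0],"delta_rot": [0,0,0],"jaw": 0.02},{"xyz": [-0.0036,-0.029,0],"delta_rot": [0,0,0],"jaw": 0.02},{"xyz": [-0.0036,-0.029,0],"delta_rot": [0,0,0],"jaw": 0.02},{"xyz": [-0.0036,-0.029,0],"delta_rot": [0,0,0],"jaw": 0.02},{"xyz": [-0.0036,-0.029,0],"delta_rot": [0,0,0],"jaw": 0.02},{"xyz": [-0.0018,-0.0145,0],"delta_rot": [0,0,-0.595],"jaw": 0.02},{"xyz": [0,0,0],"delta_rot": [0,0,-0.595],"jaw": 0.02},{"xyz": [0,0,0],"delta_rot": [0,0,-0.595],"jaw": 0.02},{"xyz": [0,0,0],"delta_rot": [0,0,0],"jaw": 0.02}]}}

```text
time: 13.07
tool_pos: [0.529, 0.3642, 0.2626]
eef_rot: [3.11, 0.443, -0.001]
wrist_force: [0.3, 0.8, -0.0]
width: 0.03
```

```bash
python3 - <<'E'
from h import *
from station import r,snapshot
todo(r,(.530,.364,.037),16,11)
s=snapshot("side")
cv2.imwrite("pics/side7.png",cv2.resize(s["img"][:,:,::-1],(800,600)))
E
```

```text
t 13.07 p [0.529  0.3642 0.2626] yaw 16.2 tilt [ 0.05 -0.01] F [ 0.3  0.8 -0. ] T [-0.04 -0.02  0.03] w 0.03 q [0.5  0.51 1.5  0.   1.13 0.22]
 shift [0.0012 0.0004 0.2256] per row [1.100e-04 4.000e-05 2.051e-02]
 rz units 0.04 per row 0.0036
```

View pics/side7.png

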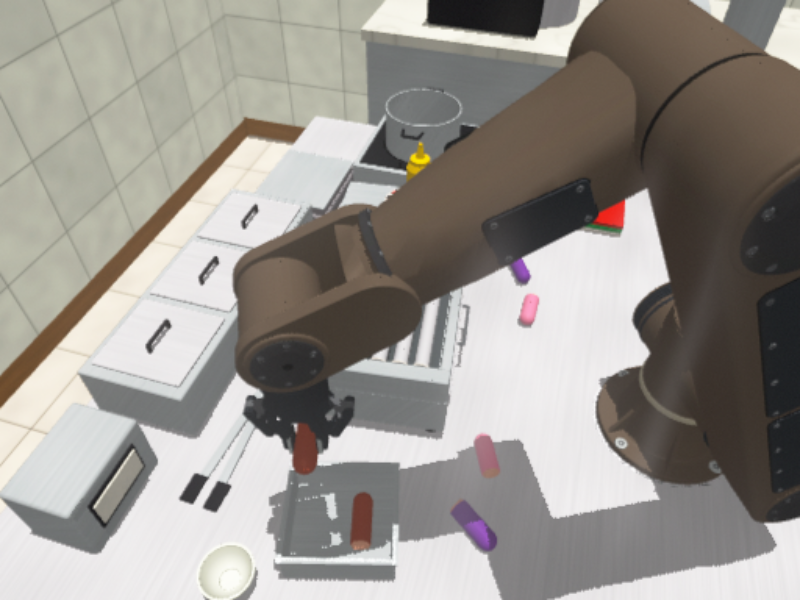

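Stub1 is over the left half of the pan, about (305,450). Lowering and releasing.

>>> {"op": "arm_command", "data": {"deltas": [{"xyz": [0,0,0.015],"delta_rot": [0,0,0],"jaw": 0.02},{"xyz": [0,0,0.024],"delta_rot": [0,0,0],"jaw": 0.02},{"xyz": [0,0,0.024],"delta_rot": [0,0,0],"jaw": 0.02},{"xyz": [0,0,0.024],"delta_rot": [0,0,0],"jaw": 0.02},{"xyz": [0,0,0.024],"delta_rot": [0,0,0],"jaw": 0.02},{"xyz": [0,0,0.024],"delta_rot": [0,0,0],"jaw": 0.02},{"xyz": [0,0,0.024],"delta_rot": [0,0,0],"jaw": 0.02},{"xyz": [0,0,0.024],"delta_rot": [0,0,0],"jaw": 0.02},{"xyz": [0,0,0.015],"delta_rot": [0,0,0],"jaw": 0.02},{"xyz": [0,0,0.012],"delta_rot": [0,0,0],"jaw": 0.02},{"xyz": [0,0,0.008],"delta_rot": [0,0,0],"jaw": 0.02},{"xyz": [0,0,0.005],"delta_rot": [0,0,0],"jaw": 0.02},{"xyz": [0,0,0.002],"delta_rot": [0,0,0],"jaw": 0.02},{"xyz": [0,0,0],"delta_rot": [0,0,0],"jaw": 0.02}]}}

```text
time: 14.28
tool_pos: [0.5295, 0.3632, 0.0388]
eef_rot: [3.111, 0.437, -0.001]
wrist_force: [-5.1, -1.5, 1.6]
width: 0.0296
```

>>> {"op": "arm_command", "data": {"deltas": [{"xyz": [0,0,0],"delta_rot": [0,0,0],"jaw": 0.036},{"xyz": [0,0,0],"delta_rot": [0,0,0],"jaw": 0.046},{"xyz": [0,0,0],"delta_rot": [0,0,0],"jaw": 0.046},{"xyz": [0,0,0],"delta_rot": [0,0,0],"jaw": 0.046},{"xyz": [0,0,-0.01],"delta_rot": [0,0,0],"jaw": 0.046},{"xyz": [0,0,-0.02],"delta_rot": [0,0,0],"jaw": 0.046},{"xyz": [0,0,-0.03],"delta_rot": [0,0,0],"jaw": 0.046},{"xyz": [0,0,-0.03],"delta_rot": [0,0,0],"jaw": 0.046},{"xyz": [0,0,-0.03],"delta_rot": [0,0,0],"jaw": 0.046},{"xyz": [0,0,-0.03],"delta_rot": [0,0,0],"jaw": 0.046},{"xyz": [0,0,-0.03],"delta_rot": [0,0,0],"jaw": 0.046},{"xyz": [0,0,-0.03],"delta_rot": [0,0,0],"jaw": 0.046},{"xyz": [0,0,-0.03],"delta_rot": [0,0,0],"jaw": 0.046},{"xyz": [0,0,-0.02],"delta_rot": [0,0,0],"jaw": 0.046}]}}

```text
time: 15.45
tool_pos: [0.5301, 0.3634, 0.303]
eef_rot: [-3.109, -0.436, -0.008]
wrist_force: [-1.4, -0.6, 0.2]
width: 0.0458
```

```bash
python3 - <<'E'
from h import *
from station import r,snapshot
todo(r,(.51,-.15,.3),-44.2,16)
for n in("side","top"):
  s=snapshot(n);np.savez(f"pics/{n}8.npz",**s)
  cv2.imwrite(f"pics/{n}8.png",cv2.resize(s["img"][:,:,::-1],(800,600)))
s=snapshot("side");i=s["img"]
cv2.imwrite("pics/sd8.png",cv2.resize(i[105:150,220:300,::-1],None,fx=9,fy=9,interpolation=cv2.INTER_CUBIC))
E
```

```text
t 15.45 p [0.5301 0.3634 0.303 ] yaw 15.98 tilt [-0.3   0.06] F [-1.4 -0.6  0.2] T [-0.02 -0.03 -0.02] w 0.0458 q [ 0.5   0.47  1.45 -0.    1.21  0.22]
 shift [-0.1607  0.488   0.0017] per row [-0.01004  0.0305   0.0001 ]
 rz units 12.036 per row 0.7522
```

View pics/side8.png

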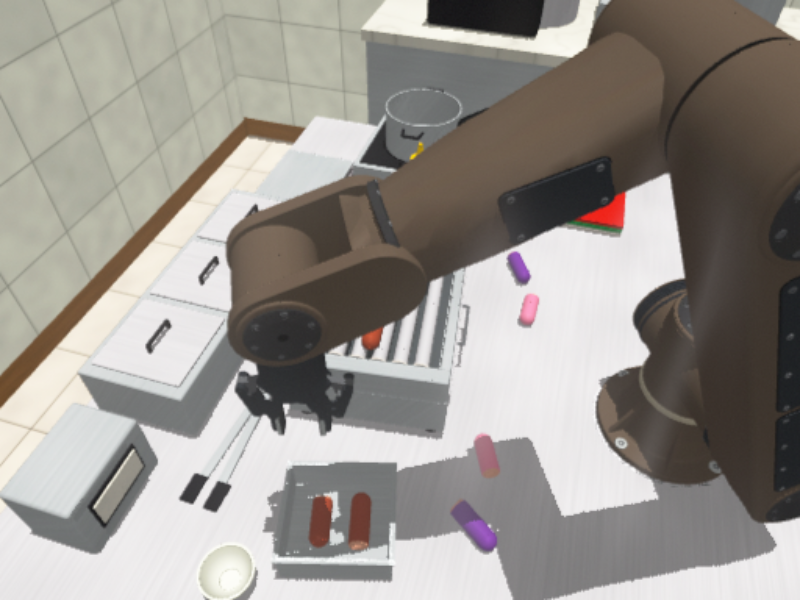

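View pics/sd8.png

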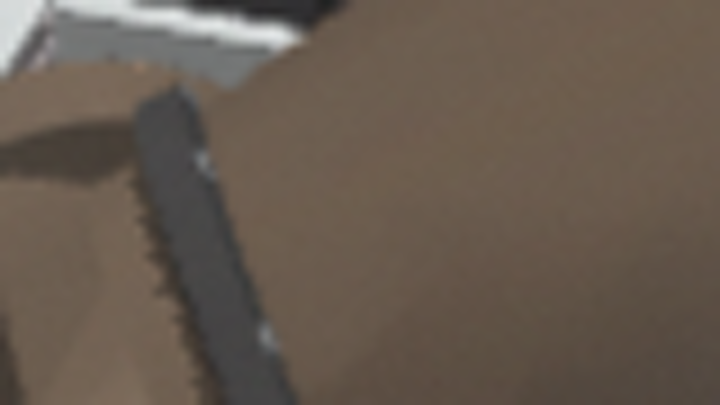

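View pics/top8.png

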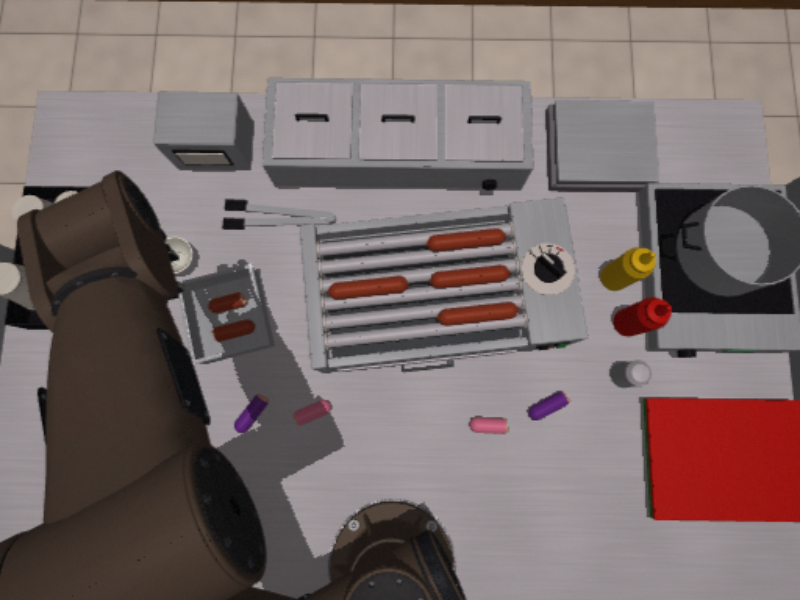

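Both stubs lie in the pan (side view (320,522) and (360,520)), and the whole sausages have not moved. Next I'll check whether the pan shifted and refine the dial axis from both views.

```bash
python3 - <<'E'
from h import *
s=load("top8");P=cloud(s)
m=(P[...,2]>.055)&(P[...,2]<.072)&(abs(P[...,0]-.5)<.12)&(P[...,1]>.25)&(P[...,1]<.45)
for n in("top0","top8","side0","side8"):
    s=load(n);P=cloud(s)
    m=(P[...,2]>.055)&(P[...,2]<.072)&(abs(P[...,0]-.5)<.12)&(P[...,1]>.245)&(P[...,1]<.46)
    print(n,m.sum(),cv2.minAreaRect(P[m][:,:2].astype(np.float32)))
for n in("top0","top8","side0"):
    s=load(n);P=cloud(s);img=s["img"].astype(int)
    near=(np.hypot(P[...,0]-.578,P[...,1]+.290)<.06)
    d=(img.max(2)<75)&near&(P[...,2]>.17)
    d=d.astype(np.uint8)
    k,l,st,c=cv2.connectedComponentsWithStats(d);i=1+np.argmax(st[1:,4])
    Q=P[l==i];T=Q[Q[:,2]>.198]
    print(n,st[i],"all",Q.mean(0).round(4),"top",len(T),T.mean(0).round(4),cv2.minAreaRect(T[:,:2].astype(np.float32)))
    # white disc by brightness/warmth
    for th in (3,6):
        w=near&(img[...,0]-img[...,2]>th)&(P[...,2]<.176)&(P[...,2]>.158)&(img[...,0]>140)
        if w.sum()>30:
            Q=P[w]; (cx,cy),rad=cv2.minEnclosingCircle(Q[:,:2].astype(np.float32)); print("  disc",th,w.sum(),cx,cy,rad,Q[:,2].mean())
s=load("side0");print(s["img"][118:142:3,240:280:4].tolist())
i=s["img"];cv2.imwrite("pics/sd0.png",cv2.resize(i[105:150,220:300,::-1],None,fx=9,fy=9,interpolation=cv2.INTER_NEAREST))
E
```

```text
top0 592 ((0.4990120828151703, 0.35551702976226807), (0.1762368083000183, 0.16343602538108826), 16.109800338745117)
top8 563 ((0.5014818906784058, 0.3561815917491913), (0.17717163264751434, 0.16351333260536194), 15.636835098266602)
side0 1082 ((0.49928736686706543, 0.35786813497543335), (0.1760396659374237, 0.16416878998279572), 15.854015350341797)
side8 1096 ((0.5014405846595764, 0.3583935499191284), (0.1763269305229187, 0.16378672420978546), 15.560187339782715)
top0 [342 162  20  19 252] all [ 0.5738 -0.2887  0.1848] top 64 [ 0.5743 -0.294   0.203 ] ((0.5788029432296753, -0.29114335775375366), (0.052361126989126205, 0.013068023137748241), 45.93053436279297)
  disc 3 590 0.5763116478919983 -0.2881914973258972 0.0571766160428524 0.16498995364796815
  disc 6 570 0.5763116478919983 -0.2881914973258972 0.0571766160428524 0.16503868956514084
top8 [342 162  20  19 252] all [ 0.5738 -0.2887  0.1845] top 64 [ 0.5744 -0.294   0.2028] ((0.5786746144294739, -0.29118412733078003), (0.05230038985610008, 0.014315545558929443), 44.375038146972656)
  disc 3 597 0.5765355229377747 -0.288446635007858
[... 1143 characters left out ...]
2], [206, 208, 206]], [[207, 211, 210], [204, 207, 209], [243, 238, 232], [239, 233, 227], [53, 50, 51], [56, 54, 54], [55, 52, 53], [145, 139, 133], [243, 238, 232], [216, 217, 214]], [[208, 212, 213], [205, 209, 209], [165, 160, 155], [243, 238, 232], [243, 238, 232], [160, 153, 146], [178, 170, 163], [243, 238, 232], [243, 238, 232], [204, 209, 207]], [[213, 215, 214], [210, 214, 213], [209, 213, 212], [214, 207, 200], [243, 238, 232], [243, 238, 232], [243, 238, 232], [236, 230, 224], [200, 204, 203], [207, 211, 211]], [[220, 219, 219], [163, 158, 155], [121, 122, 120], [185, 180, 176], [186, 151, 144], [193, 194, 194], [219, 219, 213], [203, 208, 208], [191, 196, 194], [206, 210, 209]]]
```

View pics/sd0.png

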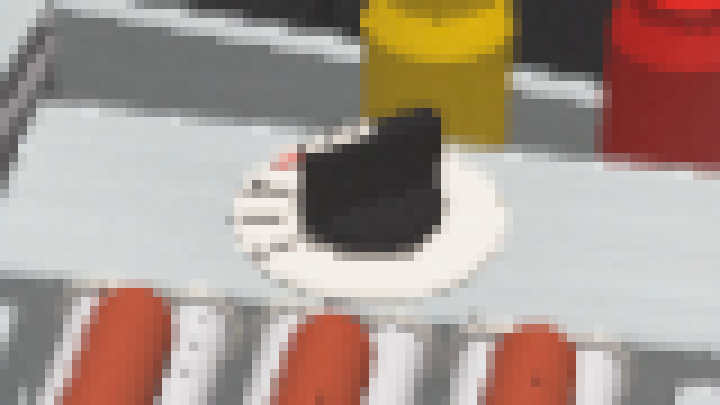

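```bash
python3 - <<'E'
from h import *
u={}
for n in("top8","side0"):
    s=load(n);P=cloud(s);img=s["img"].astype(int)
    near=(np.hypot(P[...,0]-.577,P[...,1]+.290)<.065)&(P[...,2]>.155)
    w=near&(((img[...,0]-img[...,2]>7)&(img[...,0]>190))|(img.max(2)<75)&(P[...,2]<.22))
    w=cv2.morphologyEx(w.astype(np.uint8),cv2.MORPH_CLOSE,np.ones((3,3)));w=cv2.morphologyEx(w,cv2.MORPH_OPEN,np.ones((3,3)))
    k,l,st,c=cv2.connectedComponentsWithStats(w);i=1+np.argmax(st[1:,4])
    ct=max(cv2.findContours((l==i).astype(np.uint8),cv2.RETR_EXTERNAL,cv2.CHAIN_APPROX_NONE)[0],key=len)[:,0].astype(float)
    # world on plane .165, robust circle fit
    W=plane(s,ct,.1655)[:,:2]
    from scipy.optimize import least_squares
    f=least_squares(lambda q:np.hypot(W[:,0]-q[0],W[:,1]-q[1])-q[2],[.577,-.29,.046],loss="soft_l1",f_scale=.001)
    print(n,st[i],f.x.round(4),np.abs(f.fun).mean().round(4))
    K=s["mtx"];x=s["R"]@np.r_[f.x[:2],.1655]+s["t"];u[n]=(K@x/x[2])[:2]
print(tri(load("top8"),u["top8"],load("side0"),u["side0"]))
E
```

```text
top8 [342 162  19  19 283] [ 0.5799 -0.293   0.0273] 0.0007
side0 [246 118  30  23 490] [ 0.5793 -0.2906  0.0511] 0.0041
(array([ 0.58031962, -0.29365508,  0.16321024]), np.float64(0.0003585644334784973))
```

```bash
python3 - <<'E'
from h import *
from station import r
todo(r,(.5783,-.2905,.30),-44.2,20)
E
```

```text
t 15.6 p [0.5301 0.3634 0.3011] yaw 15.98 tilt [-0.29  0.06] F [-0.1  0.7 -1.2] T [-0.01  0.05  0.  ] w 0.0461 q [ 0.5   0.47  1.45 -0.    1.21  0.22]
 shift [-1.338e-01  6.418e-01 -2.000e-04] per row [-6.690e-03  3.209e-02 -1.000e-05]
 rz units 12.037 per row 0.6018
```

>>> {"op": "arm_command", "data": {"deltas": [{"xyz": [-0.0036,0.0172,0],"delta_rot": [0,0,0],"jaw": 0.04},{"xyz": [-0.0067,0.0321,0],"delta_rot": [0,0,0],"jaw": 0.04},{"xyz": [-0.0067,0.0321,0],"delta_rot": [0,0,0],"jaw": 0.04},{"xyz": [-0.0067,0.0321,0],"delta_rot": [0,0,0],"jaw": 0.04},{"xyz": [-0.0067,0.0321,0],"delta_rot": [0,0,0],"jaw": 0.04},{"xyz": [-0.0067,0.0321,0],"delta_rot": [0,0,0],"jaw": 0.04},{"xyz": [-0.0067,0.0321,0],"delta_rot": [0,0,0],"jaw": 0.04},{"xyz": [-0.0067,0.0321,0],"delta_rot": [0,0,0],"jaw": 0.04},{"xyz": [-0.0067,0.0321,0],"delta_rot": [0,0,0],"jaw": 0.04},{"xyz": [-0.0067,0.0321,0],"delta_rot": [0,0,0],"jaw": 0.04},{"xyz": [-0.0067,0.0321,0],"delta_rot": [0,0,0],"jaw": 0.04},{"xyz": [-0.0067,0.0321,0],"delta_rot": [0,0,0],"jaw": 0.04},{"xyz": [-0.0067,0.0321,0],"delta_rot": [0,0,0],"jaw": 0.04},{"xyz": [-0.0067,0.0321,0],"delta_rot": [0,0,0],"jaw": 0.04},{"xyz": [-0.0067,0.0321,0],"delta_rot": [0,0,0],"jaw": 0.04},{"xyz": [-0.0067,0.0321,0],"delta_rot": [0,0,0],"jaw": 0.04},{"xyz": [-0.0067,0.0321,0],"delta_rot": [0,0,0],"jaw": 0.04},{"xyz": [-0.0067,0.0321,0],"delta_rot": [0,0,0],"jaw": 0.04},{"xyz": [-0.0067,0.0321,0],"delta_rot": [0,0,0],"jaw": 0.04},{"xyz": [-0.0067,0.0321,0],"delta_rot": [0,0,0],"jaw": 0.04}]}}

```text
time: 17.27
tool_pos: [0.5765, -0.2772, 0.2975]
eef_rot: [-3.111, -0.437, 0.001]
wrist_force: [-0.2, 0.9, 0.0]
width: 0.0399
```

>>> {"op": "arm_command", "data": {"deltas": [{"xyz": [-0.0036,0.0172,0],"delta_rot": [0,0,0],"jaw": 0.04},{"xyz": [0,0,0],"delta_rot": [0,0,1.0],"jaw": 0.04},{"xyz": [0,0,0],"delta_rot": [0,0,1.0],"jaw": 0.04},{"xyz": [0,0,0],"delta_rot": [0,0,1.0],"jaw": 0.04},{"xyz": [0,0,0],"delta_rot": [0,0,1.0],"jaw": 0.04},{"xyz": [0,0,0],"delta_rot": [0,0,1.0],"jaw": 0.04},{"xyz": [0,0,0],"delta_rot": [0,0,1.0],"jaw": 0.04},{"xyz": [0,0,0],"delta_rot": [0,0,1.0],"jaw": 0.04},{"xyz": [0,0,0],"delta_rot": [0,0,1.0],"jaw": 0.04},{"xyz": [0,0,0],"delta_rot": [0,0,1.0],"jaw": 0.04},{"xyz": [0,0,0],"delta_rot": [0,0,1.0],"jaw": 0.04},{"xyz": [0,0,0],"delta_rot": [0,0,1.0],"jaw": 0.04},{"xyz": [0,0,0],"delta_rot": [0,0,1.0],"jaw": 0.04},{"xyz": [0,0,0],"delta_rot": [0,0,0],"jaw": 0.04}]}}

```text
time: 18.43
tool_pos: [0.5781, -0.2927, 0.2977]
eef_rot: [-2.91, 1.182, 0.001]
wrist_force: [-0.0, 0.7, -0.2]
width: 0.04
```

```bash
python3 - <<'E'
from h import *
from station import r,snapshot
todo(r,(.5783,-.2905,.202),-44.2,8)
for n in("side","top"):
  s=snapshot(n);np.savez(f"pics/{n}9.npz",**s)
  cv2.imwrite(f"pics/{n}9.png",cv2.resize(s["img"][:,:,::-1],(800,600)))
E
```

```text
t 18.43 p [ 0.5781 -0.2927  0.2977] yaw -44.22 tilt [ 0.05 -0.01] F [-0.   0.7 -0.2] T [ 0.03 -0.04 -0.01] w 0.04 q [-0.57  0.49  1.44  0.    1.21  0.2 ]
 shift [-0.0013 -0.0017  0.0957] per row [-0.00016 -0.00022  0.01196]
 rz units -0.004 per row -0.0004
```

View pics/side9.png

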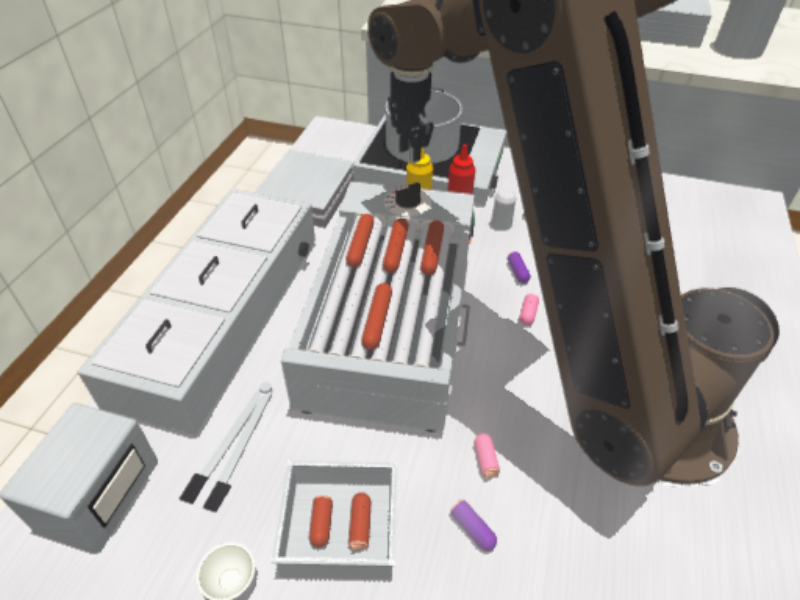

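The side view shows the gripper above the dial (410,195), with both stubs in the pan and the grill undisturbed. Descending onto the wing.

>>> {"op": "arm_command", "data": {"deltas": [{"xyz": [-0.0013,-0.0017,0.01],"delta_rot": [0,0,0],"jaw": 0.04},{"xyz": [0,0,0.015],"delta_rot": [0,0,0],"jaw": 0.04},{"xyz": [0,0,0.015],"delta_rot": [0,0,0],"jaw": 0.04},{"xyz": [0,0,0.015],"delta_rot": [0,0,0],"jaw": 0.04},{"xyz": [0,0,0.015],"delta_rot": [0,0,0],"jaw": 0.04},{"xyz": [0,0,0.01],"delta_rot": [0,0,0],"jaw": 0.04},{"xyz": [0,0,0.008],"delta_rot": [0,0,0],"jaw": 0.04},{"xyz": [0,0,0.005],"delta_rot": [0,0,0],"jaw": 0.04},{"xyz": [0,0,0.003],"delta_rot": [0,0,0],"jaw": 0.04},{"xyz": [0,0,0],"delta_rot": [0,0,0],"jaw": 0.04}]}}

```text
time: 19.37
tool_pos: [0.5784, -0.291, 0.2019]
eef_rot: [2.913, -1.176, -0.0]
wrist_force: [-0.8, -0.3, -0.0]
width: 0.0402
```

```bash
python3 - <<'E'
from h import *
from station import r,snapshot
todo(r,(.5783,-.2905,.202),-44.2,8)
s=snapshot("side");i=s["img"]
cv2.imwrite("pics/sd10.png",cv2.resize(i[75:150,210:310,::-1],None,fx=8,fy=8,interpolation=cv2.INTER_CUBIC))
E
```

```text
t 19.37 p [ 0.5784 -0.291   0.2019] yaw -43.98 tilt [ 0.02 -0.01] F [-0.8 -0.3 -0. ] T [ 0.02  0.01 -0.02] w 0.0402 q [-0.57  0.57  1.56 -0.    1.01  0.2 ]
 shift [-0.0005 -0.0003 -0.0001] per row [-6.e-05 -3.e-05 -2.e-05]
 rz units 0.045 per row 0.0056
```

View pics/sd10.png

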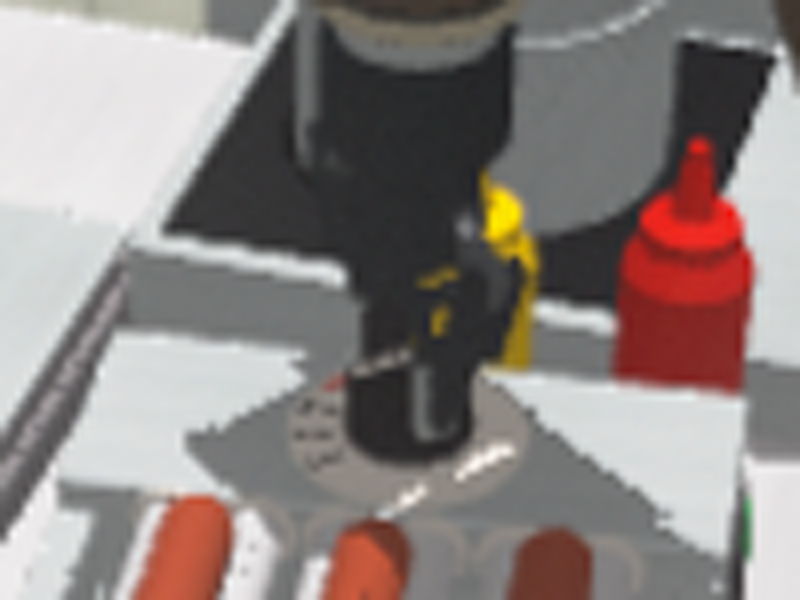

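Jaws straddle the wing: the near finger is at about (430,400), just above the skirt. Closing.

>>> {"op": "arm_command", "data": {"deltas": [{"xyz": [0,0,0],"delta_rot": [0,0,0],"jaw": 0.02},{"xyz": [0,0,0],"delta_rot": [0,0,0],"jaw": 0.02},{"xyz": [0,0,0],"delta_rot": [0,0,0],"jaw": 0.012},{"xyz": [0,0,0],"delta_rot": [0,0,0],"jaw": 0.005},{"xyz": [0,0,0],"delta_rot": [0,0,0],"jaw": 0.0},{"xyz": [0,0,0],"delta_rot": [0,0,0],"jaw": 0.0},{"xyz": [0,0,0],"delta_rot": [0,0,0],"jaw": 0.0}]}}

```text
time: 20.0
tool_pos: [0.5784, -0.291, 0.2029]
eef_rot: [2.913, -1.177, 0.001]
wrist_force: [-2.6, 1.7, 6.0]
width: 0.0115
```

```bash
python3 - <<'E'
from h import *
from station import r
todo(r,(.5783,-.2905,.202),-44.2,8)
E
```

```text
t 20.0 p [ 0.5784 -0.291   0.2029] yaw -44.0 tilt [-0.02  0.  ] F [-2.6  1.7  6. ] T [ 0.32  0.42 -0.08] w 0.0115 q [-0.57  0.57  1.56 -0.    1.01  0.2 ]
 shift [-0.0004 -0.0003  0.0009] per row [-5.0e-05 -4.0e-05  1.2e-04]
 rz units 0.04 per row 0.005
```

>>> {"op": "arm_command", "data": {"deltas": [{"xyz": [0,0,-0.0008],"delta_rot": [0,0,0.4],"jaw": 0.0},{"xyz": [0,0,0],"delta_rot": [0,0,0.6],"jaw": 0.0},{"xyz": [0,0,0],"delta_rot": [0,0,0.8],"jaw": 0.0},{"xyz": [0,0,0],"delta_rot": [0,0,0.8],"jaw": 0.0},{"xyz": [0,0,0],"delta_rot": [0,0,0.8],"jaw": 0.0},{"xyz": [0,0,0],"delta_rot": [0,0,0.8],"jaw": 0.0},{"xyz": [0,0,0],"delta_rot": [0,0,0.8],"jaw": 0.0}]}}

```text
time: 20.58
tool_pos: [0.5784, -0.291, 0.203]
eef_rot: [2.586, -1.783, -0.0]
wrist_force: [-0.8, 0.9, -0.1]
width: 0.0114
```

```bash
python3 - <<'E'
from h import *
from station import r
todo(r,(.5783,-.2905,.203),-123.5,8)
E
```

```text
t 20.58 p [ 0.5784 -0.291   0.203 ] yaw -69.18 tilt [ 0.01 -0.01] F [-0.8  0.9 -0.1] T [0.1  0.07 0.1 ] w 0.0114 q [-0.57  0.57  1.55 -0.    1.01  0.64]
 shift [-0.0005 -0.0001 -0.    ] per row [-6.e-05 -1.e-05 -0.e+00]
 rz units 10.864 per row 1.358
```

>>> {"op": "arm_command", "data": {"deltas": [{"xyz": [0,0,0],"delta_rot": [0,0,0.8],"jaw": 0.0},{"xyz": [0,0,0],"delta_rot": [0,0,0.8],"jaw": 0.0},{"xyz": [0,0,0],"delta_rot": [0,0,0.8],"jaw": 0.0},{"xyz": [0,0,0],"delta_rot": [0,0,0.8],"jaw": 0.0},{"xyz": [0,0,0],"delta_rot": [0,0,0.8],"jaw": 0.0},{"xyz": [0,0,0],"delta_rot": [0,0,0.8],"jaw": 0.0},{"xyz": [0,0,0],"delta_rot": [0,0,0.8],"jaw": 0.0},{"xyz": [0,0,0],"delta_rot": [0,0,0.8],"jaw": 0.0},{"xyz": [0,0,0],"delta_rot": [0,0,0.8],"jaw": 0.0},{"xyz": [0,0,0],"delta_rot": [0,0,0.8],"jaw": 0.0},{"xyz": [0,0,0],"delta_rot": [0,0,0.8],"jaw": 0.0},{"xyz": [0,0,0],"delta_rot": [0,0,0.8],"jaw": 0.0},{"xyz": [0,0,0],"delta_rot": [0,0,0.6],"jaw": 0.0},{"xyz": [0,0,0],"delta_rot": [0,0,0.3],"jaw": 0.0},{"xyz": [0,0,0],"delta_rot": [0,0,0],"jaw": 0.0}]}}

```text
time: 21.83
tool_pos: [0.5784, -0.291, 0.203]
eef_rot: [1.534, -2.741, -0.0]
wrist_force: [-1.1, 0.5, 0.1]
width: 0.0118
```

```bash
python3 - <<'E'
from h import *
from station import r,snapshot
todo(r,(.5783,-.2905,.203),-123.5,8)
for n in("side","top"):
  s=snapshot(n);np.savez(f"pics/{n}11.npz",**s)
  i=s["img"]
  c=i[75:150,210:310] if n=="side" else i[130:205,310:410]
  cv2.imwrite(f"pics/{n}11.png",cv2.resize(c[:,:,::-1],None,fx=8,fy=8,interpolation=cv2.INTER_CUBIC))
E
```

```text
t 21.83 p [ 0.5784 -0.291   0.203 ] yaw -121.55 tilt [-0.01 -0.01] F [-1.1  0.5  0.1] T [0.09 0.21 0.16] w 0.0118 q [-0.57  0.57  1.55 -0.    1.01  1.55]
 shift [-0.0004  0.0003 -0.    ] per row [-5.e-05  4.e-05 -0.e+00]
 rz units 0.391 per row 0.0488
```

View pics/side11.png

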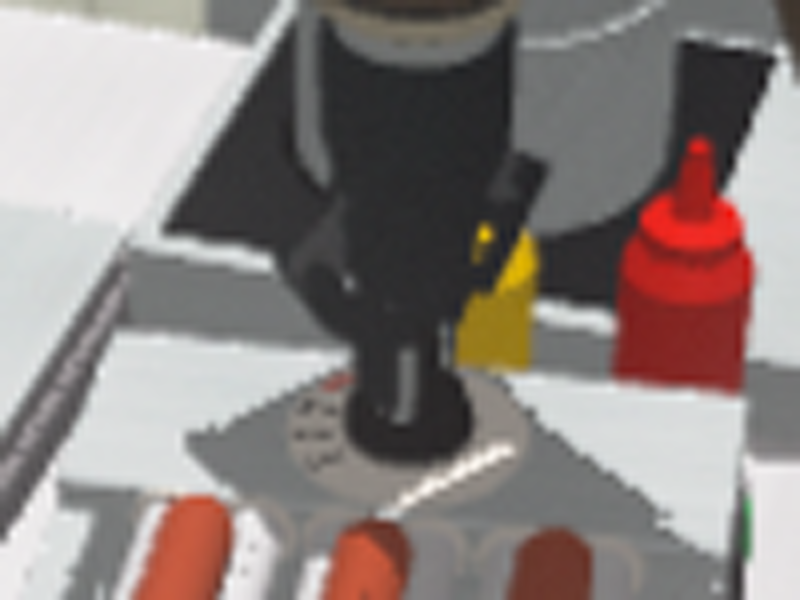

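View pics/top11.png

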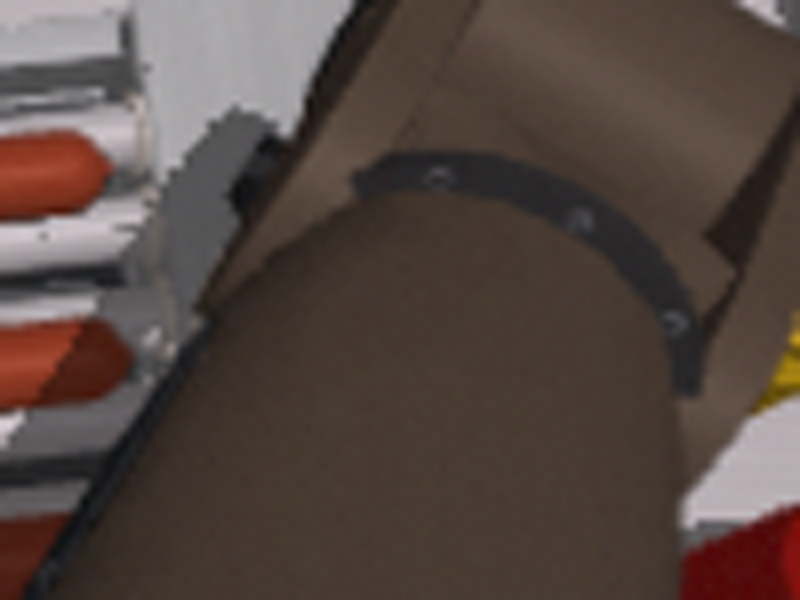

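>>> {"op": "arm_command", "data": {"deltas": [{"xyz": [0,0,0],"delta_rot": [0,0,0.2],"jaw": 0.0},{"xyz": [0,0,0],"delta_rot": [0,0,0.1],"jaw": 0.0},{"xyz": [0,0,0],"delta_rot": [0,0,0],"jaw": 0.0},{"xyz": [0,0,0],"delta_rot": [0,0,0],"jaw": 0.0}]}}

```text
time: 22.27
tool_pos: [0.5784, -0.291, 0.203]
eef_rot: [1.499, -2.76, -0.0]
wrist_force: [-2.7, 0.9, 0.6]
width: 0.0119
```

```bash
python3 - <<'E'
from h import *
from station import r
todo(r,(.5783,-.2905,.203),-123.5,8)
E
```

```text
t 22.27 p [ 0.5784 -0.291   0.203 ] yaw -122.98 tilt [-0.01 -0.01] F [-2.7  0.9  0.6] T [0.19 0.31 0.14] w 0.0119 q [-0.57  0.57  1.55 -0.    1.01  1.58]
 shift [-0.0004  0.0004 -0.    ] per row [-5.e-05  4.e-05 -1.e-05]
 rz units 0.103 per row 0.0129
```

>>> {"op": "arm_command", "data": {"deltas": [{"xyz": [0,0,0],"delta_rot": [0,0,0.12],"jaw": 0.0},{"xyz": [0,0,0],"delta_rot": [0,0,0],"jaw": 0.0},{"xyz": [0,0,0],"delta_rot": [0,0,0],"jaw": 0.0}]}}

```text
time: 22.52
tool_pos: [0.5784, -0.2911, 0.203]
eef_rot: [1.485, -2.769, -0.0]
wrist_force: [-2.1, 0.5, 1.0]
width: 0.0117
```

```bash
python3 - <<'E'
from h import *
from station import r
todo(r,(.5783,-.2905,.203),-123.5,8)
E
```

```text
t 22.52 p [ 0.5784 -0.2911  0.203 ] yaw -123.6 tilt [-0.01 -0.01] F [-2.1  0.5  1. ] T [0.14 0.47 0.15] w 0.0117 q [-0.57  0.57  1.55 -0.    1.01  1.59]
 shift [-0.0004  0.0004 -0.    ] per row [-5.e-05  5.e-05 -0.e+00]
 rz units -0.02 per row -0.0025
```

>>> {"op": "arm_command", "data": {"deltas": [{"xyz": [0,0,0],"delta_rot": [0,0,0.12],"jaw": 0.0},{"xyz": [0,0,0],"delta_rot": [0,0,0],"jaw": 0.0},{"xyz": [0,0,0],"delta_rot": [0,0,0],"jaw": 0.0}]}}

```text
time: 22.77
tool_pos: [0.5784, -0.291, 0.203]
eef_rot: [1.47, -2.776, -0.0]
wrist_force: [-2.4, 1.0, 0.3]
width: 0.0119
```

```bash
python3 - <<'E'
from h import *
from station import r
todo(r,(.5783,-.2905,.203),-123.5,8)
E
```

```text
t 22.77 p [ 0.5784 -0.291   0.203 ] yaw -124.2 tilt [-0.01 -0.01] F [-2.4  1.   0.3] T [0.2  0.52 0.11] w 0.0119 q [-0.57  0.57  1.55 -0.    1.01  1.6 ]
 shift [-0.0004  0.0004 -0.    ] per row [-5.e-05  5.e-05 -0.e+00]
 rz units -0.14 per row -0.0175
```

>>> {"op": "arm_command", "data": {"deltas": [{"xyz": [0,0,0],"delta_rot": [0,0,0.12],"jaw": 0.0},{"xyz": [0,0,0],"delta_rot": [0,0,0],"jaw": 0.0},{"xyz": [0,0,0],"delta_rot": [0,0,0],"jaw": 0.0}]}}

```text
time: 23.02
tool_pos: [0.5784, -0.291, 0.203]
eef_rot: [1.456, -2.784, -0.0]
wrist_force: [-2.6, 0.6, 0.8]
width: 0.0122
```

```bash
python3 - <<'E'
from h import *
from station import r
todo(r,(.5783,-.2905,.203),-123.5,8)
E
```

```text
t 23.02 p [ 0.5784 -0.291   0.203 ] yaw -124.79 tilt [-0.01 -0.01] F [-2.6  0.6  0.8] T [0.21 0.62 0.26] w 0.0122 q [-0.57  0.57  1.55 -0.    1.01  1.61]
 shift [-0.0004  0.0004 -0.    ] per row [-5.e-05  5.e-05 -0.e+00]
 rz units -0.259 per row -0.0323
```

The torque rose from about 0.14 to 0.26 N m at -124.8°, 80.8° past the start, so the dial is at the end stop, just past the third position. I'll do a last scene check and then hand in.

```bash
python3 - <<'E'
from h import *
from station import r,snapshot
for n in("side","top"):
  s=snapshot(n);i=s["img"];np.savez(f"pics/{n}12.npz",**s)
  cv2.imwrite(f"pics/{n}12.png",cv2.resize(i[:,:,::-1],(800,600)))
P=cloud(load("side12"));m=(P[...,2]>.055)&(P[...,2]<.072)&(abs(P[...,0]-.5)<.12)&(P[...,1]>.245)&(P[...,1]<.46)
print(cv2.minAreaRect(P[m][:,:2].astype(np.float32)))
todo(r,(.5783,-.2905,.203),-123.5,8)
E
```

```text
((0.5012871026992798, 0.3582196831703186), (0.17600569128990173, 0.16458603739738464), 15.51091480255127)
t 23.12 p [ 0.5784 -0.291   0.203 ] yaw -124.79 tilt [-0.01 -0.01] F [-4.1  0.9  1.6] T [0.21 0.67 0.21] w 0.0118 q [-0.57  0.57  1.55 -0.    1.01  1.61]
 shift [-0.0004  0.0004 -0.    ] per row [-5.e-05  5.e-05 -0.e+00]
 rz units -0.258 per row -0.0322
```

View pics/side12.png

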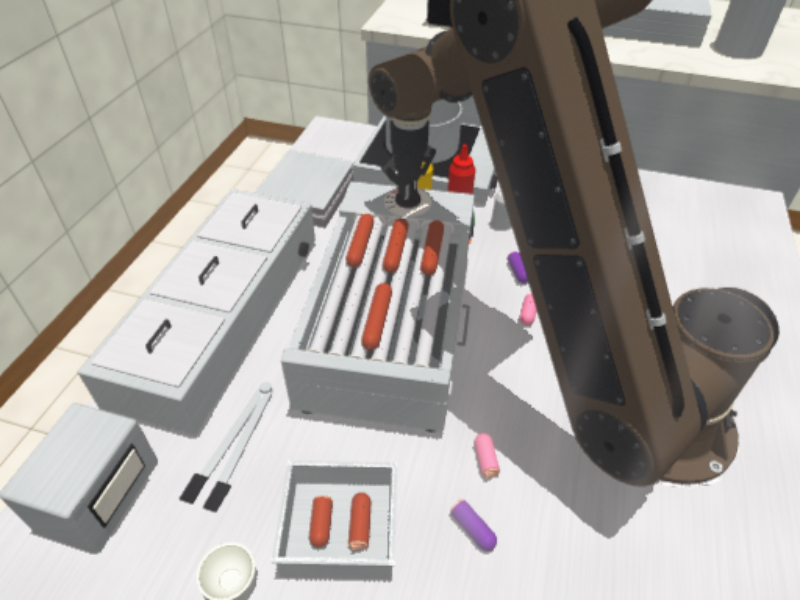

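View pics/top12.png

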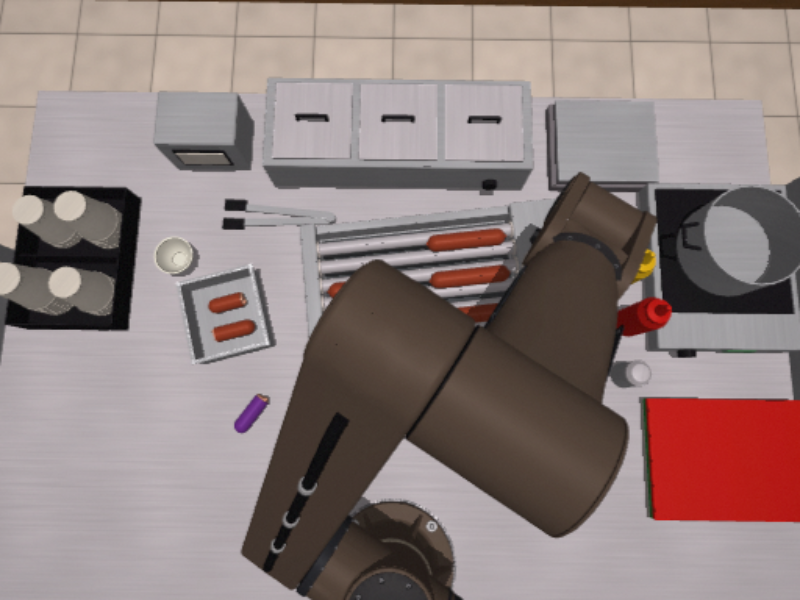

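Both stubs are in the pan (side view (320,522) and (360,520)). The four whole sausages, bottles, tongs and look-alikes are in place, and the hand is on the dial. Handing in.

```bash
python3 -c "
from station import order
print(order.close_job())"
```

```text
the job is handed in; nothing more can be done
None
```

Both broken sausages are in the waste pan, and I handed the job in at about 23 s with the arm still holding the dial past the third position. I moved the stubs first (90 mm, then 80 mm). I then gripped the dial wing and turned it clockwise until the wrist torque rose from about 0.14 to 0.26 N m, which I took as the end stop (about 1.40 rad).

**Last checks:** the final pictures show both stubs in the pan. The four whole sausages and the bystanders in view look unmoved; the arm hid some of them in one view or the other. The jaws read 11.8 mm on the 13 mm wing, and wrist force was about 4 N.

**What disagreed or was not fully confirmed:**
- **Pan shift:** the pan moved about 2 mm while I placed the second stub.
- **Dial position:** the two views placed the dial axis 2–5 mm apart, so I used a middle value, and the grip closed without trouble.
- **Dial angle:** the arm hid the pointer at the end, so the angle rests on the tool yaw (80.8° turned) and the torque rise, not on seeing the red dots.
- **Jaw width:** on the sausages the jaws read about 30 mm against their stated 32 mm, a similar under-reading to the one on the wing.

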